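# Set the small skillets out on the stove

### The arm

A 7-joint arm with a two-finger parallel gripper is mounted at the origin on the work surface. World frame = base frame: x ahead of the robot, y to its left, z up, the work surface at z = 0. Lengths are in m, angles in rad, forces in N, time in s.
With the tool pointing down it reaches from about 0.425 to 0.95 m from the base axis. Payload 4.7 kg.
Tool frame: the origin (TCP) lies between the finger pads; the fingertips stand 11 mm ahead of it and the grasp point (between the pads) lies 8 mm behind it; z points along the fingers, y is the line along which they close (so a half turn about z gives the same grasp; the last joint's range is limited). The gripper opens to 87 mm and grips with 3 to 60 N. Pads are 19 mm wide; open, the fingers measure 117 mm over their backs; the gripper's body (75 mm by 190 mm) begins 51 mm behind the grasp point.
Start: joints at [1.205, 0.469, -0.049, 1.532, 0.024, 1.141, -0.082], TCP at [0.223, -0.637, 0.234] pointing down, gripper open.
Joint ranges: [-2.59, 2.59], [-0.33, 1.99], [-1.39, 1.29], [0.1, 2.45], [-1.04, 4.18], [0.21, 1.99], [-2.66, 2.66]. Speed limits (rad/s): [2.57, 2.57, 3.14, 3.14, 3.14, 3.14, 3.14].

### API

Orientations are given as a 3x3 rotation matrix whose columns are the frame's x, y, z axes.
In Python, from bench import robot gives the robot as it stands. The module is installed in compiled form; this text tells all that it offers.
- The arm moves only by the tool play_rows, never from a script. Its argument "increments" is one flat list of numbers, 6 for each row, row after row: the shift along the tool's x, y, z as a fraction of full scale, then the turn, a rotation vector about the tool's x, y, z as a fraction of full scale. A call has exactly 5 rows; each row shifts and turns the commanded pose from where the row before left it, along the tool's axes as they then stand; what a row does not reach is not made up. Full scale, the value 1, is 0.25 m for a shift and pi/2 rad for a turn. A row lasts 1/8 s, in which the tool goes at most 62.5 mm and 10.7 degrees, less where a joint would pass 70% of its speed; a pose out of reach is approached as far as the arm can. A call with a number of a shift or a turn outside -1 to 1 is refused whole. A call with a gripper value outside its range is refused whole. "fingers" is the opening, from 0 (shut) to 1 (fully open), set as the call begins (left out, the last holds). The fingers move at their own pace and stop on an object; "squeeze" is the grip in N (left out, the last holds). Time passes only in rows, so rows that do not move let the fingers close, or fill a call up. It gives the time, the measured TCP pose, the force, the opening and the grip force at its end, in the units of the state.
- robot.get_state(): the state, without advancing time (a new reading comes with each control period).
- robot.get_image(name): name is "scene" or "top" or "wrist"; returns (picture, depth): 384x512x3 uint8, red, green, blue; 384x512 float32, m along the optical axis (not along the pixel's ray), 0 where there is no reading.
- robot.camera_model(name): a dict with "camera_matrix" (3x3 intrinsics, pixels), "xyz" and "orientation" of the camera in the world; the wrist camera has in their place "tool_from_camera" (4x4, takes a point from camera to tool coordinates, whose origin is the TCP and whose axes are the flange's). Camera axes: x right, y up, looking along -z (the intrinsics and any distortion apply to the point x, -y, -z); pixel columns grow to the right and rows downward; lengths in m; the calibration is good to about 2 mm. A picture is of the moment at which its call begins: read the wrist's pose just before it. camera_model takes no time and is no camera call.
- robot.close_job(): hands the job in; it is judged then, once.
The state is a dict: "time_s": time; "joint_positions": joint angles; "qvel": joint speeds; "effort": joint torques, N m; "tool_pos": TCP position; "eef_rot": TCP orientation; "contact_force": force on the tool from outside, world axes, zero at the start; "ft_torque": the same for the moment, N m; "width": finger opening in m; "finger_force": force on a finger pad.
Only numpy, scipy, OpenCV 4.12 (cv2) and the standard library are available. Lean on these libraries where they do the work, as an engineer would, in place of code of your own. Each camera call takes 0.05 s, during which the arm holds its last target. There are 200 camera calls.

### The job

Get the stove ready for breakfast: lay the reducer ring flat and centred on the pan support of the big burner, then take the small skillets off their nested pile and stand each one level on a burner of its own, centred over it, with its handle pointing to the front of the stove (the big burner takes a skillet only on top of the ring), and put a lid squarely on every skillet, seated in its rim. There may be a lid or a burner to spare; leave the brown spice jar and the clay bowl standing where they are.

Things in the scene. Friction and masses are not known exactly. Their poses are not given: they have to be found in the camera images.
- stove: white three-burner table-top gas stove, fixed, a little turned; 280 mm deep, 585 wide, panel 55 mm above the counter, pan supports 90 mm above it; three burners 200 mm apart in a row along its y. Origin: on the counter below the middle burner; its front, with the knobs, faces its -x, towards the robot
- burner_a (a point): ordinary burner: point on its axis at the level of the flat tops of its pan support, 90 mm above the counter. The support is four narrow prongs 6 mm wide, reaching in from 90 to 20 mm from the axis at 0, 90, 180 and 270 degrees; nothing inside stands higher
- burner_b (a point): ordinary burner: point on its axis at the level of the flat tops of its pan support, 90 mm above the counter. The support is four narrow prongs 6 mm wide, reaching in from 90 to 20 mm from the axis at 0, 90, 180 and 270 degrees; nothing inside stands higher
- burner_wide (a point): the big burner, in any of the three places: point on its axis at the level of its prong tops, 90 mm above the counter. Its four prongs (6 mm wide, at 0, 90, 180, 270 degrees) reach in only to 50 mm from the axis: a skillet would drop between them unless the reducer ring lies on them
- reducer: flat black iron ring on the counter, 0.22 kg: band 132 mm outer, 108 mm inner diameter, 10 mm thick; four straight fingers 10 mm wide, 16 mm tall (skillets stand on them) point inwards along its own +x, -x, +y and -y, to 18 mm from the centre. Origin: centre of the underside, z up. Best pinched across one of its fingers, 28 mm from the centre (28 mm opening clears the band)
- skillet_a: black steel skillet, one of 2 or 3 alike in a nested pile, handles fanned 0.55 rad or more apart. Flat base 86 mm across, 8 mm thick; rim 122 mm across, 26 mm high; nested ones stand 8 mm above one another, base on base, and lift off freely. 0.22 kg. One straight steel handle along its own -x. Origin: centre of the underside, z up. None if absent
- skillet_a_grip (a point): where to hold the handle of skillet_a: 86 mm from the skillet's centre along its -x, 28 mm above its underside. The handle is 18 mm wide, 14 mm tall, and runs from 72 to 132 mm from the centre, level. The weight lies well to one side: grip with 40 N or more. None if absent
- skillet_b: black steel skillet, one of 2 or 3 alike in a nested pile, handles fanned 0.55 rad or more apart. Flat base 86 mm across, 8 mm thick; rim 122 mm across, 26 mm high; nested ones stand 8 mm above one another, base on base, and lift off freely. 0.22 kg. One straight steel handle along its own -x. Origin: centre of the underside, z up. None if absent
- skillet_b_grip (a point): where to hold the handle of skillet_b: 86 mm from the skillet's centre along its -x, 28 mm above its underside. The handle is 18 mm wide, 14 mm tall, and runs from 72 to 132 mm from the centre, level. The weight lies well to one side: grip with 40 N or more. None if absent
- skillet_c: black steel skillet, one of 2 or 3 alike in a nested pile, handles fanned 0.55 rad or more apart. Flat base 86 mm across, 8 mm thick; rim 122 mm across, 26 mm high; nested ones stand 8 mm above one another, base on base, and lift off freely. 0.22 kg. One straight steel handle along its own -x. Origin: centre of the underside, z up. None if absent
- skillet_c_grip (a point): where to hold the handle of skillet_c: 86 mm from the skillet's centre along its -x, 28 mm above its underside. The handle is 18 mm wide, 14 mm tall, and runs from 72 to 132 mm from the centre, level. The weight lies well to one side: grip with 40 N or more. None if absent
- lid_a: aluminium lid, one of three alike on the counter; any fits any skillet. 124 mm across, 0.13 kg; black knob 28 mm across, from 20 to 40 mm above the underside. A lip below, 100 mm across, 4 mm deep, sits inside a skillet's rim with 3 mm of play; lid origin is then 22 mm above the skillet's. Origin: centre of the lip's underside, z up
- lid_b: aluminium lid, one of three alike on the counter; any fits any skillet. 124 mm across, 0.13 kg; black knob 28 mm across, from 20 to 40 mm above the underside. A lip below, 100 mm across, 4 mm deep, sits inside a skillet's rim with 3 mm of play; lid origin is then 22 mm above the skillet's. Origin: centre of the lip's underside, z up
- lid_c: aluminium lid, one of three alike on the counter; any fits any skillet. 124 mm across, 0.13 kg; black knob 28 mm across, from 20 to 40 mm above the underside. A lip below, 100 mm across, 4 mm deep, sits inside a skillet's rim with 3 mm of play; lid origin is then 22 mm above the skillet's. Origin: centre of the lip's underside, z up
- spice_jar: small brown glass jar, 54 mm across, 60 mm high, standing among the lids; leave alone. Origin: centre of the underside
- clay_bowl: terracotta bowl, 110 mm across, 45 mm high; leave alone. Origin: centre of the underside
There are look-alikes about, which are no part of the job. What is shaped like the skillet_c but yellow is not meant.

How it is judged:
At the end, for the whole second after the job is handed in: Ring level on the big burner's prongs, within 12 mm of its axis; every skillet level on its own burner (on the prongs, or on the ring) within 15 mm of the axis, handle to the stove's front within about 35 degrees, a lid level in its rim within 7 mm of its centre; all at rest (horizontal distance between reducer and burner_wide below 0.012 m and z of reducer in the frame of burner_wide between -0.0035 and 0.0035 m and angle between each of reducer, skillet_a, skillet_b, skillet_c's own z axis and vertical below 0.04 rad and ((horizontal distance between skillet_a and burner_a below 0.015 m and z of skillet_a in the frame of burner_a between -0.0035 and 0.0035 m) or (horizontal distance between skillet_a and burner_b below 0.015 m and z of skillet_a in the frame of burner_b between -0.0035 and 0.0035 m) or (horizontal distance between skillet_a and burner_wide below 0.015 m and z of skillet_a in the frame of burner_wide between 0.0125 and 0.0195 m)) and x of each of skillet_a_grip, skillet_b_grip, skillet_c_grip in the frame of stove below -0.05 m and linear speed of each of skillet_a, skillet_b, skillet_c below 0.02 m/s and ((horizontal distance between skillet_b and burner_a below 0.015 m and z of skillet_b in the frame of burner_a between -0.0035 and 0.0035 m) or (horizontal distance between skillet_b and burner_b below 0.015 m and z of skillet_b in the frame of burner_b between -0.0035 and 0.0035 m) or (horizontal distance between skillet_b and burner_wide below 0.015 m and z of skillet_b in the frame of burner_wide between 0.0125 and 0.0195 m)) and ((horizontal distance between skillet_c and burner_a below 0.015 m and z of skillet_c in the frame of burner_a between -0.0035 and 0.0035 m) or (horizontal distance between skillet_c and burner_b below 0.015 m and z of skillet_c in the frame of burner_b between -0.0035 and 0.0035 m) or (horizontal distance between skillet_c and burner_wide below 0.015 m and z of skillet_c in the frame of burner_wide between 0.0125 and 0.0195 m)) and ((horizontal distance between lid_a and skillet_a below 0.007 m and z of lid_a in the frame of skillet_a between 0.019 and 0.025 m and angle between lid_a's own z axis and vertical below 0.04 rad and linear speed of lid_a below 0.02 m/s) or (horizontal distance between lid_b and skillet_a below 0.007 m and z of lid_b in the frame of skillet_a between 0.019 and 0.025 m and angle between lid_b's own z axis and vertical below 0.04 rad and linear speed of lid_b below 0.02 m/s) or (horizontal distance between lid_c and skillet_a below 0.007 m and z of lid_c in the frame of skillet_a between 0.019 and 0.025 m and angle between lid_c's own z axis and vertical below 0.04 rad and linear speed of lid_c below 0.02 m/s)) and ((horizontal distance between lid_a and skillet_b below 0.007 m and z of lid_a in the frame of skillet_b between 0.019 and 0.025 m and angle between lid_a's own z axis and vertical below 0.04 rad and linear speed of lid_a below 0.02 m/s) or (horizontal distance between lid_b and skillet_b below 0.007 m and z of lid_b in the frame of skillet_b between 0.019 and 0.025 m and angle between lid_b's own z axis and vertical below 0.04 rad and linear speed of lid_b below 0.02 m/s) or (horizontal distance between lid_c and skillet_b below 0.007 m and z of lid_c in the frame of skillet_b between 0.019 and 0.025 m and angle between lid_c's own z axis and vertical below 0.04 rad and linear speed of lid_c below 0.02 m/s)) and ((horizontal distance between lid_a and skillet_c below 0.007 m and z of lid_a in the frame of skillet_c between 0.019 and 0.025 m and angle between lid_a's own z axis and vertical below 0.04 rad and linear speed of lid_a below 0.02 m/s) or (horizontal distance between lid_b and skillet_c below 0.007 m and z of lid_b in the frame of skillet_c between 0.019 and 0.025 m and angle between lid_b's own z axis and vertical below 0.04 rad and linear speed of lid_b below 0.02 m/s) or (horizontal distance between lid_c and skillet_c below 0.007 m and z of lid_c in the frame of skillet_c between 0.019 and 0.025 m and angle between lid_c's own z axis and vertical below 0.04 rad and linear speed of lid_c below 0.02 m/s))); the robot touches nothing.
It fails at once if the spice jar or the clay bowl is knocked over (angle between any of spice_jar, clay_bowl's own z axis and vertical above 0.6 rad).
It fails at once if the spice jar or the clay bowl is pushed more than 6 cm from its place (distance of any of spice_jar, clay_bowl from where it was at the start of the episode above 0.06 m).
Of skillet_b, skillet_c only 1 to 2 are there at a start; the rules pass over those that are not, and their reading is None.
At some moment in a run one of lid_a, lid_b, lid_c, skillet_a, skillet_b, skillet_c may be knocked a few centimetres aside while the robot is not near it.
It also fails if it takes over 210 s, if anything falls off the work surface, if the arm or the gripper's body presses on something with over 40 N, if the wrist force passes 120 N, or if a joint passes its speed limit or range.

## Working session

There is one attempt and no reset: what is moved stays moved. The work goes in short steps, Python scripts to look and compute and a tool call to move; the robot and the scene stay as the last step left them, time stands still between calls to the robot, and variables do not carry over. Pictures are saved under pics/ and viewed, at most 14 in all, crops included, and the job is handed in when it is done.

Besides the shell and the picture viewer there is one more tool, called after "Call:" by a JSON object that holds its "op" and its "data", one argument or row to a line. play_rows: Moves the arm, as the interface text tells. Its arguments: {"type":"object","properties":{"increments":{"type":"array"},"fingers":{"type":"number"},"squeeze":{"type":"number"}},"required":["increments"]}

```bash
mkdir -p pics
cat > h.py <<'E'
import numpy as np, cv2
from bench import robot
def snap(name,fn=None):
    s=robot.get_state(); im,d=robot.get_image(name)
    if fn: cv2.imwrite('pics/'+fn,im[:,:,::-1])
    m=robot.camera_model(name); K=np.array(m['camera_matrix'])
    if name=='wrist':
        T=np.eye(4);T[:3,:3]=s['eef_rot'];T[:3,3]=s['tool_pos'];T=T@np.array(m['tool_from_camera'])
    else:
        T=np.eye(4);T[:3,:3]=m['orientation'];T[:3,3]=m['xyz']
    v,u=np.mgrid[:im.shape[0],:im.shape[1]]
    P=np.stack([(u-K[0,2])/K[0,0]*d,-(v-K[1,2])/K[1,1]*d,-d],-1)
    W=P@T[:3,:3].T+T[:3,3]; W[d==0]=np.nan
    return im,d,W,s
E
python3 - <<'E'
from h import *
for n in('scene','top'):
    im,d,W,s=snap(n,n+'0.png'); m=robot.camera_model(n); print(m)
    np.save(n+'W.npy',W);np.save(n+'im.npy',im)
print(s, robot.camera_model('wrist'))
E
```

```text
{'camera_matrix': array([[459.92724449,   0.        , 257.35696541],
       [  0.        , 459.92724449, 195.37879006],
       [  0.        ,   0.        ,   1.        ]]), 'xyz': array([1.21869308, 0.61835188, 0.72927581]), 'orientation': array([[-0.62436921, -0.4206989 ,  0.65816072],
       [ 0.78108926, -0.34479264,  0.52059351],
       [ 0.00791586,  0.83912482,  0.5438813 ]])}
{'camera_matrix': array([[434.99156878,   0.        , 255.61348569],
       [  0.        , 434.99156878, 187.85787057],
       [  0.        ,   0.        ,   1.        ]]), 'xyz': array([0.27662211, 0.01358745, 1.25510138]), 'orientation': array([[ 0.01843197,  0.99223021, -0.12304253],
       [-0.99970491,  0.0202371 ,  0.01343712],
       [ 0.01582274,  0.12275854,  0.99231043]])}
{'time_s': 0.05, 'joint_positions': array([ 1.20512638,  0.46945148, -0.04862176,  1.53364092,  0.02410938,
        1.14100879, -0.0822978 ]), 'qvel': array([ 7.82234324e-04,  1.63945691e-04,  2.85934686e-04,  1.74894159e-03,
       -2.01358459e-03, -4.89805091e-05, -4.46605658e-04]), 'effort': array([ 3.08957169e-04, -5.09617
[... 367 characters left out ...]
rce': array([ 0.11182866, -0.12520131, -0.02577656]), 'ft_torque': array([-0.02337524,  0.02315575,  0.01259426]), 'finger_force': 0.0, 'width': 0.08729010264785501} {'camera_matrix': array([[284.5710983 ,   0.        , 249.77899369],
       [  0.        , 284.5710983 , 191.28866903],
       [  0.        ,   0.        ,   1.        ]]), 'tool_from_camera': array([[ 5.80542134e-04,  9.54636774e-01,  2.97772217e-01,
         8.24523735e-02],
       [ 9.99999803e-01, -4.82994998e-04, -4.01169838e-04,
        -1.26868096e-03],
       [-2.39148989e-04,  2.97772391e-01, -9.54636866e-01,
        -1.52021433e-01],
       [ 0.00000000e+00,  0.00000000e+00,  0.00000000e+00,
         1.00000000e+00]])}
```

View pics/scene0.png

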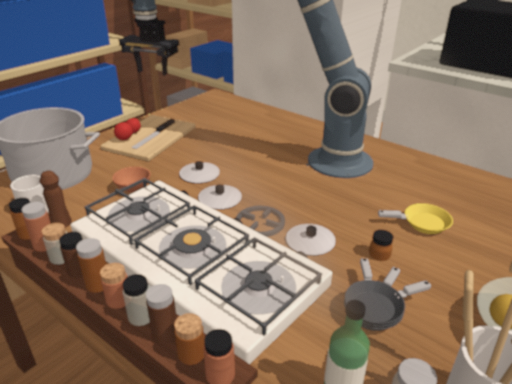

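View pics/top0.png

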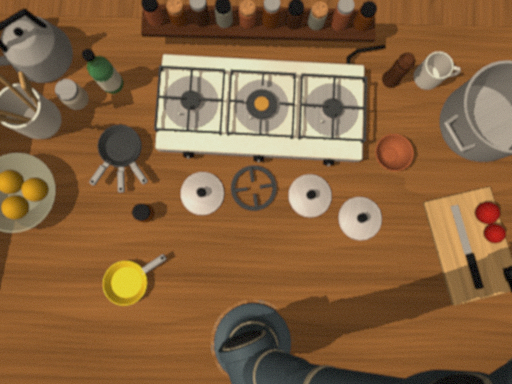

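The pictures show three lids, at top pixels (202,193), (309,196) and (360,218). The ring is at (254,187) and the big burner, with its brass cap, is in the middle at (262,103). The black skillet pile is at (119,145) with 3 handles, at (97,180), (121,184) and (142,178).

Possible mix-ups:
- **Yellow skillet** (125,283): a decoy, excluded by colour.
- **Spice jar** (142,212) and **bowl** (395,152): leave both alone.

Now the measuring.

```bash
cat > meas.py <<'E'
from h import *
W=np.load('topW.npy');im=np.load('topim.npy')
def at(u0,u1,v0,v1,z0,z1):
    w=W[v0:v1,u0:u1].reshape(-1,3);c=im[v0:v1,u0:u1].reshape(-1,3).astype(int)
    k=(w[:,2]>z0)&(w[:,2]<z1);return w[k],c[k]
print('counter z',np.nanmedian(W[300:330,180:220,2]),np.nanmedian(W[130:150,400:440,2]))
w,c=at(145,380,45,170,.045,.07)
r=cv2.minAreaRect(w[:,:2].astype(np.float32)*1000);print('stove',r,np.median(w[:,2]))
w,c=at(145,380,45,170,.08,.1); r=cv2.minAreaRect(w[:,:2].astype(np.float32)*1000);print('grates',r,np.median(w[:,2]))
for n,(u,v) in dict(l1=(202,193),l2=(309,196),l3=(360,218)).items():
    w,c=at(u-26,u+26,v-26,v+26,.005,.05); ci=cv2.minEnclosingCircle(w[:,:2].astype(np.float32)*1000)
    k=w[:,2]>.03; print(n,ci,np.median(w[:,2]),'knob',w[k].mean(0),k.sum())
w,c=at(225,285,160,215,.005,.03); print('ring',cv2.minEnclosingCircle(w[:,:2].astype(np.float32)*1000),np.median(w[:,2]))
w,c=at(80,160,115,200,.02,.08); print('pile',np.percentile(w[:,2],[5,50,95]),cv2.minAreaRect(w[:,:2].astype(np.float32)*1000))
for (u,v) in ((142,212),(395,152)):
    w,c=at(u-25,u+25,v-25,v+25,.02,.08);print('obs',cv2.minEnclosingCircle(w[:,:2].astype(np.float32)*1000),w[:,2].max())
cv2.imwrite('pics/c1.png',np.hstack([cv2.resize(im[110:210,80:180,::-1],None,fx=4,fy=4,interpolation=2),cv2.resize(im[110:210,200:300,::-1],None,fx=4,fy=4,interpolation=2)]))
E
python3 meas.py
```

```text
counter z 0.0001479744543398942 0.0013082362137466497
stove ((653.7769775390625, -37.8134765625), (636.6845703125, 298.3819274902344), 87.85293579101562) 0.05550432660342208
grates ((662.938720703125, -13.33001708984375), (586.5286254882812, 187.68133544921875), 88.16236877441406) 0.08370839914458972
l1 ((419.58935546875, 152.0056915283203), 94.81707000732422) 0.011710576175263165 knob [0.41416495 0.15138126 0.03979114] 76
l2 ((411.69873046875, -163.17869567871094), 98.59049987792969) 0.01191867245530176 knob [ 0.4137787  -0.15830395  0.03933916] 80
l3 ((360.4822692871094, -302.3896179199219), 93.74320220947266) 0.012007850294536881 knob [ 0.35074336 -0.30263531  0.03997616] 81
ring ((431.4678955078125, 1.8066558837890625), 108.92098236083984) 0.01086141188639611
pile [0.02185915 0.03254966 0.05298895] ((522.929443359375, 361.0810852050781), (179.4767303466797, 226.8320770263672), 83.81401062011719)
obs ((379.072021484375, 338.4787292480469), 62.798316955566406) 0.06613428031925705
obs ((539.2902221679688, -393.50897216796875), 55.767051696777344) 0.05109163365825409
```

View pics/c1.png

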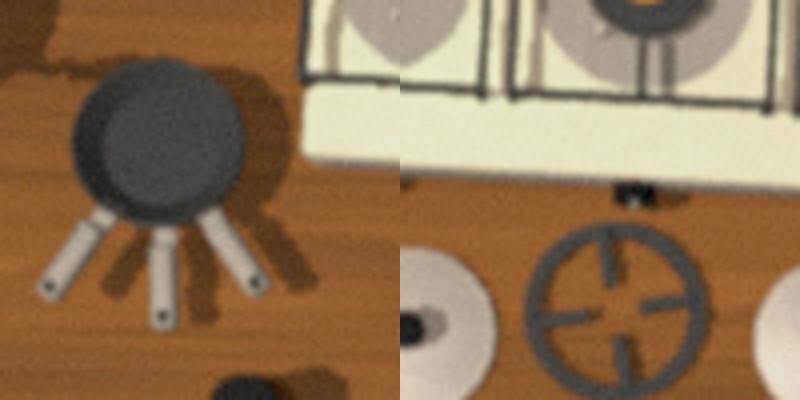

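The crop shows the pile of black skillets with three grey handles, ends at crop (48,288), (163,318) and (257,283). The ring's fingers are clear, the far one at crop (608,258). Next I refine by ray-plane projection.

```bash
cat >> h.py <<'E'
def rayplane(name,uv,z,s=None):
    m=robot.camera_model(name);K=np.array(m['camera_matrix']);uv=np.asarray(uv,float).reshape(-1,2)
    if name=='wrist':
        T=np.eye(4);T[:3,:3]=s['eef_rot'];T[:3,3]=s['tool_pos'];T=T@np.array(m['tool_from_camera'])
    else:
        T=np.eye(4);T[:3,:3]=m['orientation'];T[:3,3]=m['xyz']
    r=np.c_[(uv[:,0]-K[0,2])/K[0,0],-(uv[:,1]-K[1,2])/K[1,1],-np.ones(len(uv))]@T[:3,:3].T
    return T[:3,3]+r*((z-T[2,3])/r[:,2])[:,None]
def pix(mask,u0,v0):
    v,u=np.nonzero(mask);return np.c_[u+u0,v+v0].astype(float)
def circ(P):
    A=np.c_[2*P[:,:2],np.ones(len(P))];x=np.linalg.lstsq(A,(P[:,:2]**2).sum(1),rcond=None)[0]
    return x[:2],np.sqrt(x[2]+x[:2]@x[:2])
def rim(mask,u0,v0,name,z,s=None):
    n,l,st,_=cv2.connectedComponentsWithStats(mask.astype(np.uint8));i=1+np.argmax(st[1:,4])
    c=max(cv2.findContours((l==i).astype(np.uint8),0,1)[0],key=len).reshape(-1,2)
    h=cv2.convexHull(c).reshape(-1,2)+[u0,v0]
    return circ(rayplane(name,h,z,s))
E
python3 - <<'E'
from h import *
W=np.load('topW.npy');im=np.load('topim.npy').astype(int);g=im.sum(2)/3
sub=g[45:170,145:380];zz=W[45:170,145:380,2]
m=(sub<100)&(zz>.07)&(zz<.11)
p=rayplane('top',pix(m,145,45),.09);r=cv2.minAreaRect((p[:,:2]*1000).astype(np.float32));print('grates',r)
for n,(u,v) in dict(l1=(202,193),l2=(309,196),l3=(360,218)).items():
    b=im[v-28:v+28,u-28:u+28];a=b.sum(2)/3
    w=(b[...,2]>120)
    k=(a<60);k[:12]=0;k[-12:]=0;k[:,:12]=0;k[:,-12:]=0
    print(n,'rim',rim(w,u-28,v-28,'top',.008),'knob',rim(k,u-28,v-28,'top',.04))
b=im[155:220,222:288];print('ring',rim((b[...,0]<85),222,155,'top',.010))
b=im[110:180,84:155];print('pile',rim((b[...,0]<90)&(abs(b[...,0]-b[...,2])<20),84,110,'top',.042))
b=im[155:200,80:160];w=W[155:200,80:160]
hm=(b[...,2]>105).astype(np.uint8);n,l,st,ce=cv2.connectedComponentsWithStats(hm)
for i in range(1,n):
    if st[i,4]>40:
        z=np.nanmedian(w[l==i][:,2]);q=rayplane('top',pix(l==i,80,155),z)
        f=cv2.fitLine((q[:,:2]*1000).astype(np.float32),2,0,.01,.01).ravel();print('handle',ce[i]+[80,155],st[i,4],z,np.nanpercentile(w[l==i][:,2],[25,75]),f)
E
```

```text
grates ((658.962158203125, -13.096710205078125), (582.0071411132812, 186.51319885253906), 88.16102600097656)
l1 rim (array([0.41320635, 0.15201009]), np.float64(0.061601394436384495)) knob (array([0.41281613, 0.14934779]), np.float64(0.010048222021618564))
l2 rim (array([ 0.41272217, -0.1589813 ]), np.float64(0.061465257741835415)) knob (array([ 0.41214151, -0.1591064 ]), np.float64(0.011011491713754802))
l3 rim (array([ 0.3498762 , -0.30362333]), np.float64(0.061555162340838555)) knob (array([ 0.34985713, -0.30261844]), np.float64(0.011182436263379558))
ring (array([0.43182712, 0.0020349 ]), np.float64(0.06419648096979606))
pile (array([0.54042222, 0.38506747]), np.float64(0.059150848361395524))
handle [ 98.33333333 172.62121212] 132 0.04959595960683605 [0.04692903 0.0516915 ] [  0.8459139  -0.5333195 459.99484   436.6234   ]
handle [137.05084746 172.02542373] 118 0.04186723884102139 [0.04001522 0.04365942] [  0.8295634    0.55841255 465.11984    331.26773   ]
handle [120.15       178.65833333] 120 0.034233239652823766 [0.03080518 0.03626795] [9.9932337e-01 3.6780842e-02 4.4640109e+02 3.7975436e+02]
```

```bash
cat > nav.py <<'E'
import sys
from h import *
from scipy.spatial.transform import Rotation as R
# waypoints: x,y,z,yawY(deg) ...  prints turn (fractions, tool axes) then shift (fractions, tool axes after turn)
s=robot.get_state();p=np.array(s['tool_pos']);M=np.array(s['eef_rot'])
print('t %.2f'%s['time_s'],'pos',p.round(4),'yawY %.1f'%np.degrees(np.arctan2(M[1,1],M[0,1])),'q1,7',s['joint_positions'][[0,6]].round(2),'w %.4f'%s['width'],'F',np.round(s['contact_force'],1))
for a in sys.argv[1:]:
    x,y,z,w=map(float,a.split(','));w=np.radians(w)
    Y=np.array([np.cos(w),np.sin(w),0]);Z=np.array([0,0,-1.]);T=np.c_[np.cross(Y,Z),Y,Z]
    rv=R.from_matrix(M.T@T).as_rotvec()/(np.pi/2);d=T.T@(np.array([x,y,z])-p)/.25
    print('->',a,'turn',rv.round(3),'shift',d.round(3));p=np.array([x,y,z]);M=T
E
python3 nav.py .44,-.5,.2,-80.6 .4595,.0066,.16,-80.6 .4595,.0066,.014,-80.6
```

```text
t 0.10 pos [ 0.2229 -0.6366  0.2326] yawY -70.7 q1,7 [ 1.21 -0.08] w 0.0872 F [-0.6 -1.  -0.3]
-> .44,-.5,.2,-80.6 turn [-0.001  0.     0.11 ] shift [ 0.946 -0.397  0.13 ]
-> .4595,.0066,.16,-80.6 turn [0. 0. 0.] shift [ 0.408 -1.986  0.16 ]
-> .4595,.0066,.014,-80.6 turn [0. 0. 0.] shift [0.    0.    0.584]
```

Call:
{"op": "play_rows", "data": {
  "increments": [0,0,0,0,0,0.11,0.22,-0.095,0.03,0,0,0,0.22,-0.095,0.03,0,0,0,0.22,-0.095,0.03,0,0,0,0.22,-0.095,0.03,0,0,0],
  "fingers": 0.32,
  "squeeze": 40
}}

```text
time_s: 0.72
tool_pos: [0.4259, -0.5061, 0.2029]
eef_rot: [[0.987, 0.163, -0.0], [0.163, -0.987, 0.0], [-0.0, -0.0, -1.0]]
contact_force: [0.1, 0.1, -0.2]
width: 0.045
finger_force: 0.0
```

Call:
{"op": "play_rows", "data": {
  "increments": [0.045,-0.2,0.015,0,0,0,0.045,-0.2,0.015,0,0,0,0.045,-0.2,0.015,0,0,0,0.045,-0.2,0.015,0,0,0,0.045,-0.2,0.015,0,0,0]
}}

```text
time_s: 1.35
tool_pos: [0.4391, -0.2498, 0.1845]
eef_rot: [[0.987, 0.163, -0.0], [0.163, -0.987, 0.0], [-0.0, -0.0, -1.0]]
contact_force: [0.5, 0.7, 0.3]
width: 0.0279
finger_force: 0.0
```

Call:
{"op": "play_rows", "data": {
  "increments": [0.045,-0.2,0.015,0,0,0,0.045,-0.2,0.015,0,0,0,0.045,-0.2,0.015,0,0,0,0.045,-0.2,0.015,0,0,0,0.04,-0.18,0.015,0,0,0]
}}

```text
time_s: 1.98
tool_pos: [0.4533, 0.0009, 0.1659]
eef_rot: [[0.986, 0.164, 0.0], [0.164, -0.986, -0.0], [0.0, 0.0, -1.0]]
contact_force: [1.0, 0.2, -0.6]
width: 0.0279
finger_force: 0.0
```

```bash
python3 nav.py .4595,.0066,.1,-80.6
python3 - <<'E'
from h import *
im,d,W,s=snap('wrist','w1.png')
np.save('w1W.npy',W)
z=W[...,2];r=np.hypot(W[...,0]-.4318,W[...,1]-.002)
m=(r<.08)&(im.max(2)<90)&(z<.04)
q=pix(m,0,0);print(m.sum())
P=rayplane('wrist',q,.01,s)
print('ring',rim(m,0,0,'wrist',.01,s))
E
```

```text
t 1.98 pos [0.4533 0.0009 0.1659] yawY -80.6 q1,7 [ 0.19 -1.59] w 0.0279 F [ 1.   0.2 -0.6]
-> .4595,.0066,.1,-80.6 turn [ 0. -0.  0.] shift [ 0.028 -0.018  0.264]
3235
ring (array([0.42382055, 0.04196143]), np.float64(0.035182885731076745))
```

View pics/w1.png

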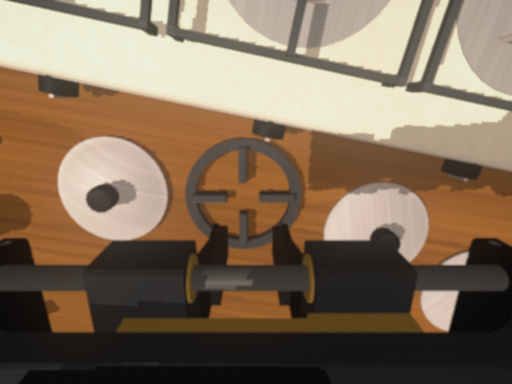

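Picture: the ring is at wrist pixel (244,194), with its fingers aligned to the tool axes. Gripper parts spoiled the fit, so I'll fit by hand-picked pixels.

Run:
```python
from h import *
s=robot.get_state()
o=rayplane('wrist',[(244,137),(187,194),(302,194),(203,153),(285,153)],.01,s);print(circ(o))
print('finger top ends',rayplane('wrist',[(243.5,148),(243.5,180),(191,197),(228,197),(260,197),(297,197)],.016,s).round(4))
```

```text
(array([0.43412635, 0.01223679]), np.float64(0.06538633007345622))
finger top ends [[ 0.4876  0.0221  0.016 ]
 [ 0.4529  0.0163  0.016 ]
 [ 0.4233  0.0709  0.016 ]
 [ 0.4305  0.0301  0.016 ]
 [ 0.4368 -0.0051  0.016 ]
 [ 0.444  -0.0458  0.016 ]]
```

```bash
python3 - <<'E'
from h import *
s=dict(robot.get_state());print(s['tool_pos'],s['time_s']);s['tool_pos']=np.array([.4533,.0009,.1659])
o=rayplane('wrist',[(244,137),(187,194),(302,194),(203,153),(285,153)],.01,s);print(circ(o))
f=rayplane('wrist',[(243.5,148),(243.5,180),(191,197),(228,197),(260,197),(297,197)],.016,s).round(4);print(f[:2])
E
python3 nav.py  .4615,.007,.06,-80.2  .4615,.007,.014,-80.2
```

```text
[0.4532366  0.00755699 0.1657381 ] 2.025
(array([0.43413721, 0.00557447]), np.float64(0.0654207186348677))
[[0.4876 0.0155 0.016 ]
 [0.453  0.0096 0.016 ]]
t 2.02 pos [0.4532 0.0076 0.1657] yawY -80.1 q1,7 [ 0.19 -1.59] w 0.0278 F [-0.4  5.4  0. ]
-> .4615,.007,.06,-80.2 turn [-0.003 -0.001  0.001] shift [0.032 0.008 0.423]
-> .4615,.007,.014,-80.2 turn [0. 0. 0.] shift [0.    0.    0.184]
```

Call:
{"op": "play_rows", "data": {
  "increments": [0.031,0.002,0.15,0,0,0,0,0,0.2,0,0,0,0,0,0.15,0,0,0,0,0,0.07,0,0,0,0,0,0.035,0,0,0]
}}

```text
time_s: 2.65
tool_pos: [0.4608, -0.0001, 0.0138]
eef_rot: [[0.987, 0.163, -0.002], [0.163, -0.987, 0.0], [-0.002, -0.0, -1.0]]
contact_force: [-0.7, 0.7, 0.7]
width: 0.0277
finger_force: 0.4
```

Call:
{"op": "play_rows", "data": {
  "increments": [0,0,0,0,0,0,0,0,0,0,0,0,0,0,0,0,0,0,0,0,0,0,0,0,0,0,0,0,0,0],
  "fingers": 0,
  "squeeze": 40
}}

```text
time_s: 3.28
tool_pos: [0.4616, -0.0004, 0.0153]
eef_rot: [[0.987, 0.163, 0.001], [0.163, -0.987, -0.0], [0.001, 0.0, -1.0]]
contact_force: [-1.0, -0.1, 4.8]
width: 0.0094
finger_force: 39.9
```

```bash
python3 nav.py
python3 - <<'E'
from h import *
im,d,W,s=snap('top')
b=im[155:220,222:288].astype(int);cv2.imwrite('pics/x.png',b)
E
```

```text
t 3.27 pos [ 4.616e-01 -4.000e-04  1.530e-02] yawY -80.6 q1,7 [ 0.11 -1.73] w 0.0094 F [-1.  -0.1  4.8][ WARN:0@0.865] global loadsave.cpp:1063 imwrite_ Unsupported depth image for selected encoder is fallbacked to CV_8U.
```

```bash
python3 nav.py .4616,-.0004,.17,-80.6 .6871,-.0085,.17,-80.6 .6871,-.0085,.108,-80.6
```

```text
t 3.33 pos [ 4.617e-01 -4.000e-04  1.530e-02] yawY -80.6 q1,7 [ 0.11 -1.73] w 0.0094 F [-1.1  1.   5.6]
-> .4616,-.0004,.17,-80.6 turn [ 0. -0. -0.] shift [-0.     0.    -0.619]
-> .6871,-.0085,.17,-80.6 turn [0. 0. 0.] shift [0.885 0.179 0.   ]
-> .6871,-.0085,.108,-80.6 turn [0. 0. 0.] shift [0.    0.    0.248]
```

Call:
{"op": "play_rows", "data": {
  "increments": [0,0,-0.05,0,0,0,0,0,-0.12,0,0,0,0,0,-0.15,0,0,0,0,0,-0.15,0,0,0,0,0,-0.15,0,0,0]
}}

```text
time_s: 3.95
tool_pos: [0.4607, -0.0002, 0.1713]
eef_rot: [[0.987, 0.164, 0.0], [0.164, -0.987, -0.0], [-0.0, 0.0, -1.0]]
contact_force: [0.5, -0.5, -3.3]
width: 0.0096
finger_force: 39.9
```

Call:
{"op": "play_rows", "data": {
  "increments": [0.15,0.03,0,0,0,0,0.2,0.04,0,0,0,0,0.2,0.04,0,0,0,0,0.185,0.039,0,0,0,0,0.15,0.03,0,0,0,0]
}}

```text
time_s: 4.58
tool_pos: [0.6881, -0.0085, 0.1696]
eef_rot: [[0.987, 0.163, -0.001], [0.163, -0.987, 0.0], [-0.001, -0.0, -1.0]]
contact_force: [-0.5, 0.2, -2.6]
width: 0.0093
finger_force: 39.9
```

Call:
{"op": "play_rows", "data": {
  "increments": [0,0,0,0,0,0,0,0,0.1,0,0,0,0,0,0.1,0,0,0,0,0,0.048,0,0,0,0,0,0,0,0,0]
}}

```text
time_s: 5.2
tool_pos: [0.6861, -0.0082, 0.1075]
eef_rot: [[0.987, 0.163, -0.001], [0.163, -0.987, -0.0], [-0.001, -0.0, -1.0]]
contact_force: [-0.7, -0.4, -2.1]
width: 0.0096
finger_force: 39.9
```

```bash
python3 nav.py .6871,-.0085,.105,-80.6
```

```text
t 5.20 pos [ 0.6861 -0.0082  0.1075] yawY -80.6 q1,7 [ 0.14 -1.61] w 0.0096 F [-0.7 -0.4 -2.1]
-> .6871,-.0085,.105,-80.6 turn [-0.     0.001  0.   ] shift [0.004 0.002 0.01 ]
```

Lower the last 2.5 mm, let go, then rise and back away to look.

Call:
{"op": "play_rows", "data": {
  "increments": [0,0,0.005,0,0,0,0,0,0.005,0,0,0,0,0,0,0,0,0,0,0,0,0,0,0,0,0,0,0,0,0]
}}

```text
time_s: 5.82
tool_pos: [0.687, -0.0081, 0.1055]
eef_rot: [[0.987, 0.163, 0.0], [0.163, -0.987, -0.0], [0.0, 0.0, -1.0]]
contact_force: [0.6, 0.5, -2.5]
width: 0.0097
finger_force: 39.9
```

Call:
{"op": "play_rows", "data": {
  "increments": [0,0,0,0,0,0,0,0,0,0,0,0,0,0,0,0,0,0,0,0,0,0,0,0,0,0,-0.05,0,0,0],
  "fingers": 0.3
}}

```text
time_s: 6.45
tool_pos: [0.6861, -0.0083, 0.1172]
eef_rot: [[0.987, 0.163, -0.002], [0.163, -0.987, -0.0], [-0.002, -0.0, -1.0]]
contact_force: [-0.7, 0.3, -0.3]
width: 0.0259
finger_force: 0.0
```

Call:
{"op": "play_rows", "data": {
  "increments": [0,0,-0.15,0,0,0,0,0,-0.2,0,0,0,-0.15,0,-0.15,0,0,0,-0.2,0,0,0,0,0,-0.2,0,0,0,0,0]
}}

```text
time_s: 7.08
tool_pos: [0.5503, -0.0307, 0.2444]
eef_rot: [[0.987, 0.163, 0.003], [0.163, -0.987, -0.0], [0.003, 0.001, -1.0]]
contact_force: [1.1, -1.6, 1.1]
width: 0.026
finger_force: 0.0
```

Call:
{"op": "play_rows", "data": {
  "increments": [-0.15,0,0,0,0,0,0,0,0,0,0,0,0,0,0,0,0,0,0,0,0,0,0,0,0,0,0,0,0,0]
}}

```text
time_s: 7.7
tool_pos: [0.5149, -0.0364, 0.2426]
eef_rot: [[0.986, 0.164, -0.0], [0.164, -0.986, 0.0], [0.0, -0.0, -1.0]]
contact_force: [1.5, 0.2, 0.3]
width: 0.0262
finger_force: 0.0
```

```bash
python3 nav.py
python3 - <<'E'
from h import *
im,d,W,s=snap('top');np.save('t2.npy',im)
im2,d2,W2,s2=snap('wrist');np.save('w2.npy',im2);np.save('w2W.npy',W2)
cv2.imwrite('pics/c2.png',np.hstack([cv2.resize(im[50:170,150:270,::-1],(384,384)),im2[:,:416,::-1]]))
g=im.sum(2)/3;sub=g[45:170,145:380];zz=W[45:170,145:380,2]
m=(sub<100)&(zz>.07)&(zz<.13)
p=rayplane('top',pix(m,145,45),.09);r=cv2.minAreaRect((p[:,:2]*1000).astype(np.float32));print('grates',r)
E
```

```text
t 7.70 pos [ 0.5149 -0.0364  0.2426] yawY -80.6 q1,7 [ 0.27 -1.5 ] w 0.0262 F [1.5 0.2 0.3]
grates ((658.9193725585938, -13.09130859375), (582.0187377929688, 186.5120849609375), 88.16962432861328)
```

View pics/c2.png

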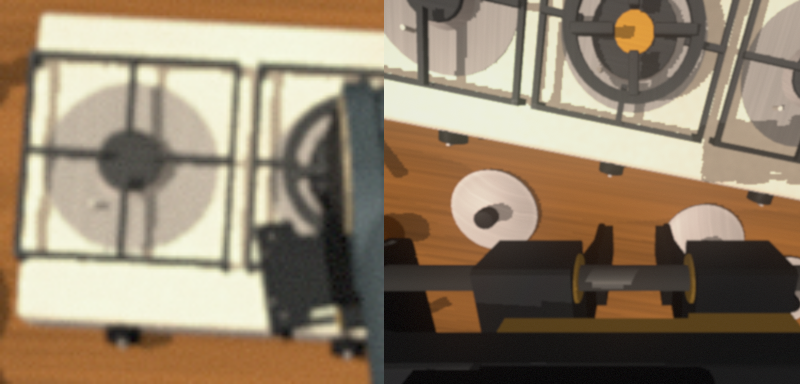

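The picture shows the ring lying on the middle burner, at wrist pixel (250,32), roughly centred over the brass cap. I'll compute the offset and plan the first skillet.

```bash
python3 - <<'E'
from h import *
s=dict(robot.get_state())
print(circ(rayplane('wrist',[(180,32),(319,32),(250,102),(201,82),(300,81)],.1,s)))
c=rayplane('wrist',[(149,103),(316,138)],.09,s)[:,:2];e=c[1]-c[0];print(c,np.linalg.norm(e));e/=np.linalg.norm(e)
print('burner est',c.mean(0)+91.5e-3*np.array([-e[1],e[0]]), 'yaw',np.degrees(np.arctan2(e[1],e[0]))+90)
E
python3 nav.py .50,.25,.22,57.8 .4676,.4308,.15,57.8 .4676,.4308,.036,57.8 .4676,.4308,.036,237.8
```

```text
(array([ 0.65838333, -0.01127833]), np.float64(0.0644306982433393))
[[ 0.57814034  0.07972746]
 [ 0.57164057 -0.09688794]] 0.176734969060834
burner est [ 0.66632855 -0.01194533] yaw -2.1076376423148844
t 7.80 pos [ 0.5146 -0.0365  0.2425] yawY -80.6 q1,7 [ 0.27 -1.5 ] w 0.0261 F [-0.5 -1.1 -1.6]
-> .50,.25,.22,57.8 turn [-0.    -0.    -1.538] shift [0.66  0.939 0.09 ]
-> .4676,.4308,.15,57.8 turn [0. 0. 0.] shift [0.495 0.543 0.28 ]
-> .4676,.4308,.036,57.8 turn [0. 0. 0.] shift [0.    0.    0.456]
-> .4676,.4308,.036,237.8 turn [0. 0. 2.] shift [0. 0. 0.]
```

Call:
{"op": "play_rows", "data": {
  "increments": [0.026,-0.228,0.018,0,0,0,0.026,-0.228,0.018,0,0,0,0.026,-0.228,0.018,0,0,0,0.026,-0.228,0.018,0,0,0,0.026,-0.228,0.018,0,0,0],
  "fingers": 0.36
}}

```text
time_s: 8.43
tool_pos: [0.4998, 0.2516, 0.2201]
eef_rot: [[0.987, 0.163, 0.0], [0.163, -0.987, 0.0], [0.0, -0.0, -1.0]]
contact_force: [1.1, 0.8, 0.0]
width: 0.0312
finger_force: 0.0
```

Call:
{"op": "play_rows", "data": {
  "increments": [0,0,0,0,0,-0.115,0,0,0,0,0,-0.115,0,0,0,0,0,-0.115,0,0,0,0,0,-0.115,0,0,0,0,0,-0.115]
}}

```text
time_s: 9.05
tool_pos: [0.4999, 0.2499, 0.2201]
eef_rot: [[0.477, 0.879, -0.0], [0.879, -0.477, 0.0], [-0.0, -0.0, -1.0]]
contact_force: [-0.7, 0.2, 0.0]
width: 0.0314
finger_force: 0.0
```

Call:
{"op": "play_rows", "data": {
  "increments": [0,0,0,0,0,-0.115,0,0,0,0,0,-0.115,0,0,0,0,0,-0.115,0,0,0,0,0,-0.115,0,0,0,0,0,-0.115]
}}

```text
time_s: 9.68
tool_pos: [0.5, 0.2498, 0.2201]
eef_rot: [[-0.394, 0.919, -0.0], [0.919, 0.394, 0.0], [0.0, -0.0, -1.0]]
contact_force: [-0.1, 0.3, -0.6]
width: 0.0314
finger_force: 0.0
```

Call:
{"op": "play_rows", "data": {
  "increments": [0,0,0,0,0,-0.115,0,0,0,0,0,-0.115,0,0,0,0,0,-0.115,0,0,0,0,0,-0.043,0,0,0,0,0,0]
}}

```text
time_s: 10.3
tool_pos: [0.5, 0.2497, 0.22]
eef_rot: [[-0.846, 0.534, -0.001], [0.534, 0.846, 0.0], [0.001, -0.0, -1.0]]
contact_force: [-0.0, -0.3, -0.8]
width: 0.0315
finger_force: 0.0
```

```bash
python3 nav.py .4676,.4308,.15,57.8
python3 - <<'E'
from h import *
im,d,W,s=snap('top')
cv2.imwrite('pics/c3.png',cv2.resize(im[60:150,215:310,::-1],None,fx=6,fy=6,interpolation=cv2.INTER_CUBIC))
cv2.imwrite('pics/t3.png',im[:,:,::-1])
E
```

```text
t 10.30 pos [0.5    0.2497 0.22  ] yawY 57.7 q1,7 [0.2  0.08] w 0.0315 F [-0.  -0.3 -0.8]
-> .4676,.4308,.15,57.8 turn [-0.    -0.    -0.001] shift [0.496 0.544 0.28 ]
```

View pics/c3.png

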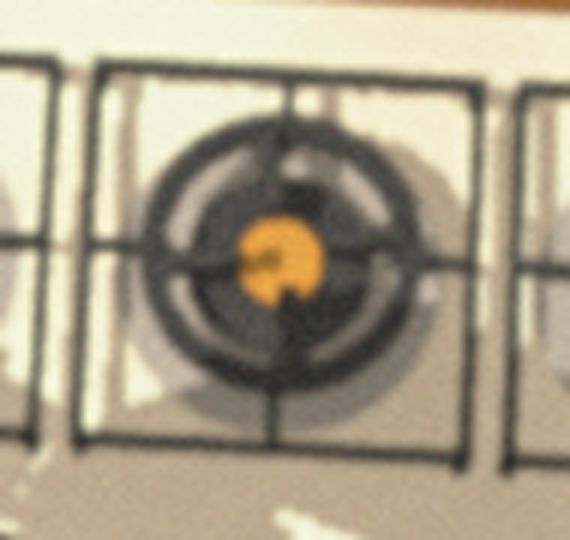

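The crop shows the frame corners centred at (280,265) and the ring at (280,253). After allowing for 3 mm of height parallax, the ring is about 2 mm off, which is fine. On to skillet 1, after checking that the pile is unchanged in this same image.

```bash
cat > pile.py <<'E'
from h import *
def handles(im,W):
    im=im.astype(int);b=im[155:200,80:160];w=W[155:200,80:160]
    hm=(b[...,2]>105).astype(np.uint8);n,l,st,ce=cv2.connectedComponentsWithStats(hm);out=[]
    for i in range(1,n):
        if st[i,4]>40:
            z=np.nanmedian(w[l==i][:,2]);q=rayplane('top',pix(l==i,80,155),z)
            f=cv2.fitLine((q[:,:2]*1000).astype(np.float32),2,0,.01,.01).ravel();print('handle',st[i,4],z,f)
    b=im[110:180,84:155];print('pile',rim((b[...,0]<90)&(abs(b[...,0]-b[...,2])<20),84,110,'top',.042))
E
python3 - <<'E'
from pile import *
print(rayplane('top',[(261.75,104.1)],.09),rayplane('top',[(261.75,102.2)],.1))
im=cv2.imread('pics/t3.png')[:,:,::-1];handles(im,np.load('topW.npy'))
E
```

```text
[[ 0.65481182 -0.01485703  0.09      ]] [[ 0.65694567 -0.01452303  0.1       ]]
handle 159 0.04941403669375566 [  0.83467364  -0.55074483 459.45966    437.1739    ]
handle 143 0.041707143536298785 [  0.80999565   0.5864359  464.28897    330.1762    ]
handle 156 0.033057960321907554 [9.9884552e-01 4.8037793e-02 4.4457797e+02 3.8043478e+02]
pile (array([0.60192465, 0.35515891]), np.float64(0.12663117421612266))
```

Call:
{"op": "play_rows", "data": {
  "increments": [0.1,0.108,0.056,0,0,0,0.1,0.108,0.056,0,0,0,0.1,0.108,0.056,0,0,0,0.1,0.11,0.056,0,0,0,0.096,0.11,0.056,0,0,0]
}}

```text
time_s: 10.98
tool_pos: [0.4672, 0.4321, 0.1497]
eef_rot: [[-0.846, 0.534, 0.0], [0.534, 0.846, -0.0], [-0.0, -0.0, -1.0]]
contact_force: [0.7, -0.4, 0.6]
width: 0.031
finger_force: 0.0
```

Call:
{"op": "play_rows", "data": {
  "increments": [0,0,0,0,0,0,0,0,0,0,0,0,0,0,0,0,0,0,0,0,0,0,0,0,0,0,0,0,0,0]
}}

```text
time_s: 11.6
tool_pos: [0.4677, 0.4303, 0.1506]
eef_rot: [[-0.846, 0.534, 0.001], [0.534, 0.846, -0.0], [-0.001, 0.0, -1.0]]
contact_force: [-0.1, -0.3, -0.1]
width: 0.0313
finger_force: 0.0
```

```bash
python3 nav.py .4676,.4308,.037,57.8
python3 - <<'E'
from h import *
im,d,W,s=snap('wrist','w4.png')
E
```

```text
t 11.60 pos [0.4677 0.4303 0.1506] yawY 57.8 q1,7 [-0.21 -0.26] w 0.0313 F [-0.1 -0.3 -0.1]
-> .4676,.4308,.037,57.8 turn [ 0.     0.    -0.001] shift [0.002 0.001 0.454]
```

View pics/w4.png

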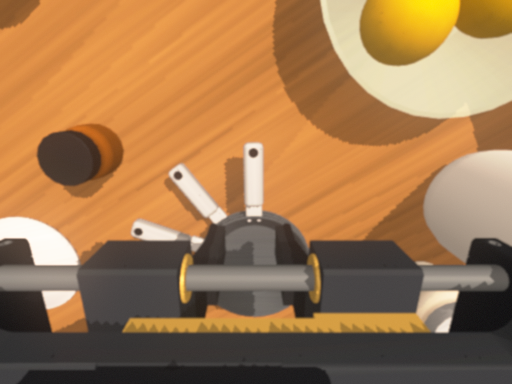

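Picture: the top skillet's handle is at wrist (254,145)–(254,215), aligned with the tool. The spice jar is well clear at (70,157).

Run:
```python
from h import *
s=robot.get_state()
a=rayplane('wrist',[(254,144),(254,216)],.051,s);print(a)
print((a-s['tool_pos'])@s['eef_rot'])
```

```text
[[0.42946476 0.46006321 0.051     ]
 [0.48739306 0.42394238 0.051     ]]
[[ 0.04811848  0.00469351  0.09948183]
 [-0.02014779  0.00503562  0.09951143]]
```

Call:
{"op": "play_rows", "data": {
  "increments": [0,0.006,0.1,0,0,0,0,0,0.15,0,0,0,0,0,0.12,0,0,0,0,0,0.06,0,0,0,0,0,0.024,0,0,0]
}}

```text
time_s: 12.28
tool_pos: [0.468, 0.4322, 0.0364]
eef_rot: [[-0.846, 0.533, -0.0], [0.533, 0.846, -0.0], [0.0, -0.0, -1.0]]
contact_force: [-0.5, 0.2, -0.0]
width: 0.0312
finger_force: 0.0
```

Call:
{"op": "play_rows", "data": {
  "increments": [0,0,0,0,0,0,0,0,0,0,0,0,0,0,0,0,0,0,0,0,0,0,0,0,0,0,0,0,0,0],
  "fingers": 0,
  "squeeze": 55
}}

```text
time_s: 12.9
tool_pos: [0.4684, 0.433, 0.0376]
eef_rot: [[-0.846, 0.532, 0.001], [0.532, 0.846, 0.002], [-0.0, 0.002, -1.0]]
contact_force: [-0.2, 0.8, 2.9]
width: 0.0176
finger_force: 54.9
```

```bash
python3 nav.py .4676,.4308,.2,57.8
```

```text
t 12.90 pos [0.4684 0.433  0.0376] yawY 57.8 q1,7 [-0.28 -0.35] w 0.0176 F [-0.2  0.8  2.9]
-> .4676,.4308,.2,57.8 turn [0.001 0.    0.   ] shift [-0.002 -0.009 -0.65 ]
```

```bash
python3 nav.py .4684,.433,.23,57.8 .4684,.433,.23,88.1 .5656,-.2101,.2,88.1 .5656,-.2101,.115,88.1
```

```text
t 12.90 pos [0.4684 0.433  0.0376] yawY 57.8 q1,7 [-0.28 -0.35] w 0.0176 F [-0.2  0.8  2.9]
-> .4684,.433,.23,57.8 turn [0.001 0.    0.   ] shift [ 0.   -0.   -0.77]
-> .4684,.433,.23,88.1 turn [ 0.     0.    -0.337] shift [0. 0. 0.]
-> .5656,-.2101,.2,88.1 turn [0. 0. 0.] shift [-0.474 -2.558  0.12 ]
-> .5656,-.2101,.115,88.1 turn [0. 0. 0.] shift [0.   0.   0.34]
```

Call:
{"op": "play_rows", "data": {
  "increments": [0,0,-0.04,0,0,0,0,0,-0.13,0,0,0,0,0,-0.2,0,0,0,0,0,-0.2,0,0,0,0,0,-0.2,0,0,0]
}}

```text
time_s: 13.52
tool_pos: [0.4673, 0.431, 0.2302]
eef_rot: [[-0.846, 0.533, -0.002], [0.533, 0.846, -0.002], [0.001, -0.003, -1.0]]
contact_force: [-0.0, -0.5, -2.7]
width: 0.0174
finger_force: 54.9
```

Call:
{"op": "play_rows", "data": {
  "increments": [0,0,0,0,0,0,0,0,0,0,0,-0.085,0,0,0,0,0,-0.085,0,0,0,0,0,-0.085,0,0,0,0,0,-0.082]
}}

```text
time_s: 14.15
tool_pos: [0.4672, 0.4304, 0.2268]
eef_rot: [[-1.0, 0.028, -0.003], [0.028, 1.0, -0.004], [0.003, -0.004, -1.0]]
contact_force: [-0.1, 0.0, -3.1]
width: 0.017
finger_force: 54.9
```

```bash
python3 nav.py .5656,-.2101,.2,88.1
python3 - <<'E'
from pile import *
im,d,W,s=snap('top','t5.png');handles(im,W)
E
```

```text
t 14.15 pos [0.4672 0.4304 0.2268] yawY 88.4 q1,7 [-0.12  0.27] w 0.0170 F [-0.1  0.  -3.1]
-> .5656,-.2101,.2,88.1 turn [-0.003 -0.002  0.003] shift [-0.478 -2.548  0.107]
handle 665 0.6539307888084778 [1.8975624e-01 9.8183125e-01 3.8193832e+02 1.9469560e+02]
handle 307 0.6716920919704513 [9.9998426e-01 5.6108539e-03 3.6343524e+02 1.4220573e+02]
handle 44 0.033835192715180096 [9.4688070e-01 3.2158509e-01 4.2115591e+02 3.7892883e+02]
pile (array([0.56112199, 0.38793993]), np.float64(0.10815904333947561))
```

View pics/t5.png

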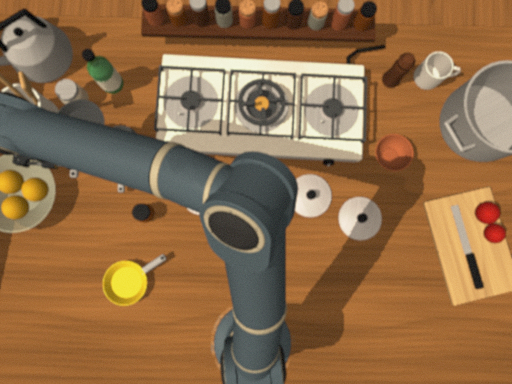

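Top view: the arm has lifted one skillet off the pile and the stove is unchanged. Carrying it to the right burner.

Call:
{"op": "play_rows", "data": {
  "increments": [-0.03,-0.15,0,0,0,0,-0.04,-0.22,0.01,0,0,0,-0.043,-0.23,0.01,0,0,0,-0.043,-0.23,0.01,0,0,0,-0.043,-0.23,0.01,0,0,0]
}}

```text
time_s: 14.82
tool_pos: [0.5081, 0.1626, 0.2176]
eef_rot: [[-0.999, 0.035, -0.003], [0.035, 0.999, -0.002], [0.003, -0.002, -1.0]]
contact_force: [1.2, 0.2, -2.7]
width: 0.0175
finger_force: 54.9
```

Call:
{"op": "play_rows", "data": {
  "increments": [-0.043,-0.23,0.01,0,0,0,-0.043,-0.23,0.01,0,0,0,-0.043,-0.23,0.01,0,0,0,-0.043,-0.23,0.01,0,0,0,-0.043,-0.23,0.01,0,0,0]
}}

```text
time_s: 15.45
tool_pos: [0.552, -0.1258, 0.2052]
eef_rot: [[-0.999, 0.035, -0.004], [0.035, 0.999, -0.0], [0.004, -0.0, -1.0]]
contact_force: [0.9, 0.4, -2.0]
width: 0.0175
finger_force: 54.9
```

Call:
{"op": "play_rows", "data": {
  "increments": [-0.043,-0.23,0.01,0,0,0,-0.021,-0.108,0.007,0,0,0,0,0,0,0,0,0,0,0,0,0,0,0,0,0,0,0,0,0]
}}

```text
time_s: 16.08
tool_pos: [0.5666, -0.2064, 0.2025]
eef_rot: [[-1.0, 0.03, -0.001], [0.03, 1.0, 0.0], [0.001, 0.0, -1.0]]
contact_force: [0.4, 0.5, -2.7]
width: 0.0177
finger_force: 54.9
```

```bash
python3 nav.py .5656,-.2101,.115,88.1
cat > wr.py <<'E'
from h import *
import sys
# held skillet's handle tip and base disc seen by top camera near a point
E
python3 - <<'E'
from pile import *
im,d,W,s=snap('top','t6.png');handles(im,W)
E
```

```text
t 16.07 pos [ 0.5666 -0.2064  0.2025] yawY 88.3 q1,7 [1.03 1.31] w 0.0177 F [ 0.4  0.5 -2.7]
-> .5656,-.2101,.115,88.1 turn [ 0.    -0.     0.002] shift [ 0.003 -0.015  0.35 ]
handle 142 0.04184264395878201 [  0.8183499   0.5747203 463.67657   330.39832  ]
handle 136 0.03357537536874888 [9.9851567e-01 5.4464947e-02 4.4595761e+02 3.8009570e+02]
pile (array([0.53944162, 0.38304772]), np.float64(0.057623846897649794))
```

Call:
{"op": "play_rows", "data": {
  "increments": [0.003,-0.015,0.1,0,0,0.002,0,0,0.12,0,0,0,0,0,0.1,0,0,0,0,0,0.03,0,0,0,0,0,0,0,0,0]
}}

```text
time_s: 16.75
tool_pos: [0.5663, -0.2115, 0.1154]
eef_rot: [[-0.999, 0.035, 0.0], [0.035, 0.999, 0.0], [-0.0, 0.0, -1.0]]
contact_force: [0.7, 1.1, -2.0]
width: 0.0176
finger_force: 54.9
```

Call:
{"op": "play_rows", "data": {
  "increments": [0,0,0.006,0,0,0,0,0,0.006,0,0,0,0,0,0.003,0,0,0,0,0,0,0,0,0,0,0,0,0,0,0]
}}

```text
time_s: 17.38
tool_pos: [0.5664, -0.2121, 0.1119]
eef_rot: [[-0.999, 0.035, 0.001], [0.035, 0.999, -0.0], [-0.001, -0.0, -1.0]]
contact_force: [-1.5, -1.0, 2.3]
width: 0.0175
finger_force: 54.9
```

```bash
python3 nav.py .5656,-.2101,.111,88.1
python3 - <<'E'
from h import *
im,d,W,s=snap('top','t7.png')
cv2.imwrite('pics/c7.png',cv2.resize(im[60:170,270:400,::-1],None,fx=5,fy=5,interpolation=cv2.INTER_CUBIC))
E
```

```text
t 17.38 pos [ 0.5664 -0.2121  0.1119] yawY 88.0 q1,7 [0.98 1.24] w 0.0175 F [-1.5 -1.   2.3]
-> .5656,-.2101,.111,88.1 turn [-0.     0.001 -0.001] shift [0.003 0.008 0.003]
```

View pics/c7.png

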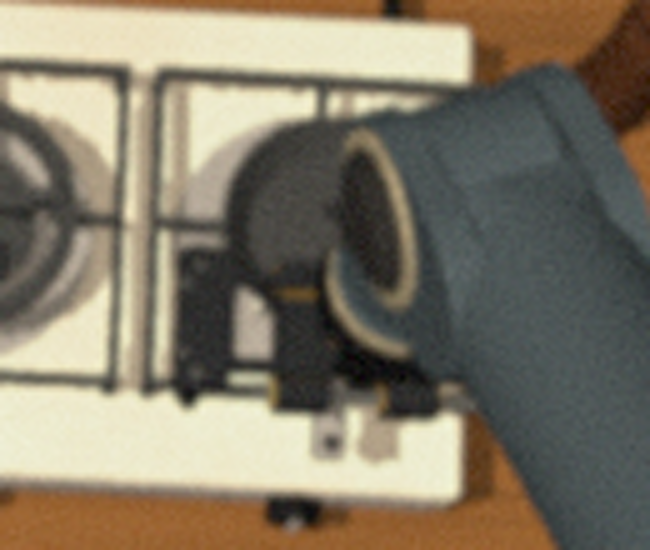

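Crop: the skillet sits over the right burner with its handle to the front at (328,435), partly hidden by the arm. Release, rise, and go to the second handle.

Call:
{"op": "play_rows", "data": {
  "increments": [0,0,0,0,0,0,0,0,0,0,0,0,0,0,0,0,0,0,0,0,-0.06,0,0,0,0,0,-0.12,0,0,0],
  "fingers": 0.36
}}

```text
time_s: 18.05
tool_pos: [0.5655, -0.212, 0.1566]
eef_rot: [[-0.999, 0.035, -0.002], [0.035, 0.999, 0.001], [0.002, 0.001, -1.0]]
contact_force: [0.5, 0.9, 0.7]
width: 0.0313
finger_force: 0.0
```

```bash
python3 nav.py .4709,.3361,.2,88 .4709,.3361,.2,125 .4709,.3361,.0296,125
```

```text
t 18.05 pos [ 0.5655 -0.212   0.1566] yawY 88.0 q1,7 [1.01 1.28] w 0.0313 F [0.5 0.9 0.7]
-> .4709,.3361,.2,88 turn [ 0.    -0.001 -0.   ] shift [ 0.455  2.178 -0.173]
-> .4709,.3361,.2,125 turn [ 0.     0.    -0.411] shift [0. 0. 0.]
-> .4709,.3361,.0296,125 turn [0. 0. 0.] shift [0.    0.    0.682]
```

Call:
{"op": "play_rows", "data": {
  "increments": [0,0,-0.173,0,0,0,0.045,0.218,0,0,0,0,0.045,0.218,0,0,0,0,0.045,0.218,0,0,0,0,0.045,0.218,0,0,0,0]
}}

```text
time_s: 18.68
tool_pos: [0.5287, 0.0093, 0.2008]
eef_rot: [[-0.999, 0.036, 0.002], [0.036, 0.999, -0.0], [-0.002, -0.0, -1.0]]
contact_force: [0.7, 0.2, -0.4]
width: 0.0316
finger_force: 0.0
```

Call:
{"op": "play_rows", "data": {
  "increments": [0.045,0.218,0,0,0,0,0.045,0.218,0,0,0,0,0.045,0.218,0,0,0,0,0.045,0.218,0,0,0,0,0.045,0.218,0,0,0,0]
}}

```text
time_s: 19.3
tool_pos: [0.4821, 0.2837, 0.2007]
eef_rot: [[-0.999, 0.036, 0.002], [0.036, 0.999, 0.0], [-0.002, 0.0, -1.0]]
contact_force: [0.5, -1.2, -0.1]
width: 0.0311
finger_force: 0.0
```

Call:
{"op": "play_rows", "data": {
  "increments": [0.05,0.216,0,0,0,0,0,0,0,0,0,-0.103,0,0,0,0,0,-0.103,0,0,0,0,0,-0.103,0,0,0,0,0,-0.102]
}}

```text
time_s: 19.92
tool_pos: [0.4717, 0.3365, 0.2007]
eef_rot: [[-0.816, -0.577, 0.001], [-0.577, 0.816, 0.001], [-0.001, -0.0, -1.0]]
contact_force: [-0.4, -0.5, 0.5]
width: 0.0312
finger_force: 0.0
```

Call:
{"op": "play_rows", "data": {
  "increments": [0,0,0,0,0,0,0,0,0,0,0,0,0,0,0,0,0,0,0,0,0,0,0,0,0,0,0,0,0,0]
}}

```text
time_s: 20.55
tool_pos: [0.4716, 0.3361, 0.1996]
eef_rot: [[-0.82, -0.573, 0.0], [-0.573, 0.82, -0.0], [-0.0, -0.0, -1.0]]
contact_force: [0.2, -0.0, 0.2]
width: 0.0316
finger_force: 0.0
```

```bash
cat > whandle.py <<'E'
from h import *
import sys
z=float(sys.argv[1])  # handle top height: finds bright bar near tool x axis, prints line in tool frame
im,d,W,s=snap('wrist','wh.png');M=np.array(s['eef_rot']);p=np.array(s['tool_pos'])
b=im.astype(int);m=(b.min(2)>120)&(abs(W[...,2]-z)<.012)
n,l,st,ce=cv2.connectedComponentsWithStats(m.astype(np.uint8))
for i in range(1,n):
    if st[i,4]>150:
        q=(rayplane('wrist',pix(l==i,0,0),z,s)-p)@M;q=q[:,:2]*1000
        f=cv2.fitLine(q.astype(np.float32),2,0,.01,.01).ravel();r=cv2.minAreaRect(q.astype(np.float32))
        print(ce[i].round(),st[i,4],'z',np.nanmedian(W[l==i][:,2]).round(3),'line',f.round(3),'xmax %.1f xmin %.1f'%(q[:,0].max(),q[:,0].min()),'rect',np.round(r[1],1))
E
python3 whandle.py .043;python3 nav.py .4709,.3361,.0296,125
```

```text
[104. 149.] 1985 z 0.051 line [   0.615   -0.788   32.076 -155.108] xmax 107.9 xmin -64.2 rect [ 57.7 222.8]
[251. 170.] 833 z 0.043 line [ 1.    -0.026  9.326  2.168] xmax 44.2 xmin -25.2 rect [16.2 69.7]
[298. 177.] 659 z 0.036 line [ 0.865  0.502  1.707 54.703] xmax 29.1 xmin -25.1 rect [57.9 15.6]
[479. 223.] 442 z 0.044 line [  0.584   0.812 -54.226 270.936] xmax -33.5 xmin -108.6 rect [110.3  21.4]
[434. 313.] 764 z 0.044 line [   0.82    -0.572 -181.702  242.411] xmax -147.8 xmin -210.9 rect [31.  76.5]
t 20.60 pos [0.4716 0.3361 0.1996] yawY 124.9 q1,7 [0.14 0.91] w 0.0317 F [-0.6 -0.4  0.5]
-> .4709,.3361,.0296,125 turn [-0.     0.    -0.001] shift [0.002 0.002 0.68 ]
```

Call:
{"op": "play_rows", "data": {
  "increments": [-0.008,0.009,0.15,0,0,-0.016,0,0,0.2,0,0,0,0,0,0.17,0,0,0,0,0,0.11,0,0,0,0,0,0.05,0,0,0]
}}

```text
time_s: 21.22
tool_pos: [0.4715, 0.3386, 0.028]
eef_rot: [[-0.805, -0.593, -0.002], [-0.593, 0.805, -0.001], [0.002, -0.0, -1.0]]
contact_force: [0.4, 0.5, 1.0]
width: 0.0313
finger_force: 0.0
```

Call:
{"op": "play_rows", "data": {
  "increments": [0,0,0,0,0,0,0,0,0,0,0,0,0,0,0,0,0,0,0,0,0,0,0,0,0,0,0,0,0,0],
  "fingers": 0,
  "squeeze": 55
}}

```text
time_s: 21.85
tool_pos: [0.4725, 0.3396, 0.0304]
eef_rot: [[-0.805, -0.593, 0.001], [-0.593, 0.805, 0.001], [-0.002, -0.0, -1.0]]
contact_force: [-0.7, -0.8, 3.8]
width: 0.0177
finger_force: 55.0
```

```bash
python3 nav.py .4709,.3361,.23,125 .4709,.3361,.23,88.1 .571,-.0102,.21,88.1 .571,-.0102,.134,88.1
```

```text
t 21.85 pos [0.4725 0.3396 0.0304] yawY 126.4 q1,7 [0.02 0.77] w 0.0177 F [-0.7 -0.8  3.8]
-> .4709,.3361,.23,125 turn [-0.     0.001  0.016] shift [ 0.013 -0.008 -0.798]
-> .4709,.3361,.23,88.1 turn [0.   0.   0.41] shift [0. 0. 0.]
-> .571,-.0102,.21,88.1 turn [0. 0. 0.] shift [-0.446 -1.371  0.08 ]
-> .571,-.0102,.134,88.1 turn [0. 0. 0.] shift [0.    0.    0.304]
```

Call:
{"op": "play_rows", "data": {
  "increments": [0,0,-0.04,0,0,0,0,0,-0.15,0,0,0,0,0,-0.2,0,0,0,0,0,-0.2,0,0,0,0,0,-0.2,0,0,0]
}}

```text
time_s: 22.48
tool_pos: [0.4713, 0.3383, 0.2283]
eef_rot: [[-0.805, -0.594, -0.001], [-0.594, 0.805, -0.002], [0.002, -0.001, -1.0]]
contact_force: [0.8, -0.4, -1.1]
width: 0.017
finger_force: 55.0
```

Call:
{"op": "play_rows", "data": {
  "increments": [0,0,0,0,0,0,0,0,0,0,0,0.107,0,0,0,0,0,0.107,0,0,0,0,0,0.106,0,0,0,0,0,0.106]
}}

```text
time_s: 23.1
tool_pos: [0.4711, 0.3378, 0.2251]
eef_rot: [[-0.999, 0.039, -0.003], [0.039, 0.999, -0.003], [0.003, -0.003, -1.0]]
contact_force: [-0.9, -0.2, -1.5]
width: 0.0176
finger_force: 55.0
```

```bash
python3 nav.py .571,-.0102,.21,88.1
```

```text
t 23.10 pos [0.4711 0.3378 0.2251] yawY 87.7 q1,7 [0.08 0.38] w 0.0176 F [-0.9 -0.2 -1.5]
-> .571,-.0102,.21,88.1 turn [-0.002 -0.002 -0.004] shift [-0.446 -1.378  0.06 ]
```

Call:
{"op": "play_rows", "data": {
  "increments": [-0.046,-0.138,0.01,0,0,0,-0.06,-0.2,0.01,0,0,0,-0.07,-0.21,0.01,0,0,0,-0.07,-0.22,0.01,0,0,0,-0.07,-0.22,0.01,0,0,0]
}}

```text
time_s: 23.72
tool_pos: [0.5416, 0.087, 0.2128]
eef_rot: [[-0.999, 0.034, -0.003], [0.034, 0.999, -0.001], [0.003, -0.001, -1.0]]
contact_force: [1.1, 0.6, -1.5]
width: 0.0177
finger_force: 55.0
```

Call:
{"op": "play_rows", "data": {
  "increments": [-0.07,-0.22,0.01,0,0,0,-0.06,-0.17,0,0,0,0,0,0,0,0,0,0,0,0,0,0,0,0,0,0,0,0,0,0]
}}

```text
time_s: 24.35
tool_pos: [0.5709, -0.0074, 0.2117]
eef_rot: [[-1.0, 0.031, -0.001], [0.031, 1.0, 0.0], [0.001, 0.0, -1.0]]
contact_force: [0.1, 1.1, -1.7]
width: 0.0175
finger_force: 55.0
```

```bash
python3 nav.py .571,-.0102,.133,88.1
```

```text
t 24.35 pos [ 0.5709 -0.0074  0.2117] yawY 88.2 q1,7 [0.73 1.  ] w 0.0175 F [ 0.1  1.1 -1.7]
-> .571,-.0102,.133,88.1 turn [ 0.    -0.001  0.001] shift [-0.001 -0.011  0.315]
```

Call:
{"op": "play_rows", "data": {
  "increments": [0,-0.006,0.1,0,0,0,0,0,0.12,0,0,0,0,0,0.08,0,0,0,0,0,0.015,0,0,0,0,0,0,0,0,0]
}}

```text
time_s: 24.98
tool_pos: [0.5721, -0.0099, 0.1339]
eef_rot: [[-0.999, 0.033, 0.001], [0.033, 0.999, 0.0], [-0.001, 0.0, -1.0]]
contact_force: [-1.1, 0.4, -2.1]
width: 0.0176
finger_force: 55.0
```

Call:
{"op": "play_rows", "data": {
  "increments": [0,0,0.006,0,0,0,0,0,0.006,0,0,0,0,0,0.004,0,0,0,0,0,0,0,0,0,0,0,0,0,0,0]
}}

```text
time_s: 25.6
tool_pos: [0.5718, -0.0105, 0.1294]
eef_rot: [[-0.999, 0.034, 0.0], [0.034, 0.999, -0.0], [-0.0, -0.0, -1.0]]
contact_force: [0.1, -0.2, -0.9]
width: 0.0177
finger_force: 55.0
```

```bash
python3 nav.py .571,-.0102,.128,88.1
```

```text
t 25.60 pos [ 0.5718 -0.0105  0.1294] yawY 88.1 q1,7 [0.68 0.92] w 0.0177 F [ 0.1 -0.2 -0.9]
-> .571,-.0102,.128,88.1 turn [-0.     0.    -0.001] shift [0.003 0.001 0.006]
```

Call:
{"op": "play_rows", "data": {
  "increments": [0,0,0.005,0,0,0,0,0,0.003,0,0,0,0,0,0,0,0,0,0,0,0,0,0,0,0,0,0,0,0,0]
}}

```text
time_s: 26.22
tool_pos: [0.5717, -0.0104, 0.1283]
eef_rot: [[-0.999, 0.034, 0.0], [0.034, 0.999, -0.001], [-0.0, -0.001, -1.0]]
contact_force: [-3.5, -1.3, 6.7]
width: 0.0174
finger_force: 55.0
```

Call:
{"op": "play_rows", "data": {
  "increments": [0,0,0,0,0,0,0,0,0,0,0,0,0,0,0,0,0,0,0,0,-0.06,0,0,0,0,0,-0.12,0,0,0],
  "fingers": 0.36
}}

```text
time_s: 26.85
tool_pos: [0.5712, -0.0105, 0.1727]
eef_rot: [[-0.999, 0.034, -0.002], [0.034, 0.999, 0.0], [0.002, 0.0, -1.0]]
contact_force: [-0.4, 0.4, -0.4]
width: 0.0314
finger_force: 0.0
```

```bash
python3 nav.py .4545,.3812,.2,92.6 .4545,.3812,.0216,92.6
```

```text
t 26.85 pos [ 0.5712 -0.0105  0.1727] yawY 88.1 q1,7 [0.71 0.96] w 0.0314 F [-0.4  0.4 -0.4]
-> .4545,.3812,.2,92.6 turn [ 0.    -0.001 -0.05 ] shift [ 0.395  1.587 -0.109]
-> .4545,.3812,.0216,92.6 turn [0. 0. 0.] shift [0.    0.    0.714]
```

Call:
{"op": "play_rows", "data": {
  "increments": [0,0,-0.109,0,0,-0.05,0.05,0.2,0,0,0,0,0.05,0.2,0,0,0,0,0.05,0.2,0,0,0,0,0.05,0.2,0,0,0,0]
}}

```text
time_s: 27.48
tool_pos: [0.5126, 0.1888, 0.2007]
eef_rot: [[-0.999, -0.044, 0.002], [-0.044, 0.999, 0.0], [-0.002, 0.0, -1.0]]
contact_force: [0.5, 0.0, 0.6]
width: 0.0312
finger_force: 0.0
```

Call:
{"op": "play_rows", "data": {
  "increments": [0.05,0.2,0,0,0,0,0.05,0.2,0,0,0,0,0.05,0.2,0,0,0,0,0.045,0.187,0,0,0,0,0,0,0,0,0,0]
}}

```text
time_s: 28.1
tool_pos: [0.4523, 0.3864, 0.2013]
eef_rot: [[-0.999, -0.053, 0.0], [-0.053, 0.999, 0.004], [-0.0, 0.004, -1.0]]
contact_force: [-0.2, 0.3, -0.4]
width: 0.0315
finger_force: 0.0
```

Call:
{"op": "play_rows", "data": {
  "increments": [0,0,0,0,0,0,0,0,0,0,0,0,0,0,0,0,0,0,0,0,0,0,0,0,0,0,0,0,0,0]
}}

```text
time_s: 28.72
tool_pos: [0.4556, 0.3811, 0.1995]
eef_rot: [[-0.999, -0.044, 0.0], [-0.044, 0.999, -0.0], [-0.0, -0.0, -1.0]]
contact_force: [-0.0, 0.8, -0.4]
width: 0.0316
finger_force: 0.0
```

```bash
python3 whandle.py .035;python3 nav.py .4545,.3812,.0216,92.6
```

```text
[471. 151.] 3672 z 0.037 line [ 9.70000e-01 -2.41000e-01  2.72410e+01  2.48422e+02] xmax 133.0 xmin -53.8 rect [ 91.8 190.3]
[251. 167.] 845 z 0.035 line [ 0.999 -0.033 11.6    2.357] xmax 46.1 xmin -23.5 rect [16.9 69.7]
[ 38. 225.] 694 z 0.035 line [ 7.40000e-02 -9.97000e-01 -5.91410e+01 -2.55511e+02] xmax -50.3 xmin -68.7 rect [13.  91.3]
[137. 232.] 589 z 0.035 line [ 7.30000e-02 -9.97000e-01 -6.86540e+01 -1.36077e+02] xmax -60.7 xmin -78.1 rect [13.6 86.4]
t 28.77 pos [0.4555 0.3813 0.1995] yawY 92.5 q1,7 [-0.02  0.36] w 0.0315 F [ 0.4 -0.2  0.5]
-> .4545,.3812,.0216,92.6 turn [-0.     0.    -0.001] shift [ 0.004 -0.     0.712]
```

Tip at +46 mm, so the TCP is 86 mm from the centre. Lateral offset is +2.7 mm and angle −0.033.

Call:
{"op": "play_rows", "data": {
  "increments": [0,0.01,0.15,0,0,-0.02,0,0,0.2,0,0,0,0,0,0.18,0,0,0,0,0,0.12,0,0,0,0,0,0.062,0,0,0]
}}

```text
time_s: 29.4
tool_pos: [0.4548, 0.3834, 0.0199]
eef_rot: [[-0.997, -0.076, -0.002], [-0.076, 0.997, -0.001], [0.002, -0.001, -1.0]]
contact_force: [0.3, 0.1, -0.1]
width: 0.0315
finger_force: 0.0
```

Call:
{"op": "play_rows", "data": {
  "increments": [0,0,0,0,0,0,0,0,0,0,0,0,0,0,0,0,0,0,0,0,0,0,0,0,0,0,0,0,0,0],
  "fingers": 0,
  "squeeze": 55
}}

```text
time_s: 30.02
tool_pos: [0.4557, 0.3847, 0.0225]
eef_rot: [[-0.997, -0.076, 0.001], [-0.076, 0.997, 0.001], [-0.002, 0.001, -1.0]]
contact_force: [0.2, 1.0, 2.9]
width: 0.0175
finger_force: 54.9
```

Call:
{"op": "play_rows", "data": {
  "increments": [0,0,-0.04,0,0,0,0,0,-0.15,0,0,0,0,0,-0.2,0,0,0,0,0,-0.2,0,0,0,0,0,-0.2,0,0,0]
}}

```text
time_s: 30.65
tool_pos: [0.4547, 0.3832, 0.2204]
eef_rot: [[-0.997, -0.076, -0.001], [-0.076, 0.997, -0.001], [0.001, -0.001, -1.0]]
contact_force: [1.3, -0.2, -2.1]
width: 0.0172
finger_force: 54.9
```

Call:
{"op": "play_rows", "data": {
  "increments": [0,0,0,0,0,0,0,0,0,0,0,0.035,0,0,0,0,0,0.035,0,0,0,0,0,0,0,0,0,0,0,0]
}}

```text
time_s: 31.28
tool_pos: [0.4549, 0.3835, 0.2182]
eef_rot: [[-0.999, 0.033, -0.001], [0.033, 0.999, -0.001], [0.001, -0.001, -1.0]]
contact_force: [0.6, -0.1, -1.0]
width: 0.0173
finger_force: 54.9
```

```bash
python3 nav.py .5774,.1897,.2,88.1 .5774,.1897,.117,88.1
```

```text
t 31.27 pos [0.4549 0.3835 0.2182] yawY 88.1 q1,7 [-0.03  0.3 ] w 0.0173 F [ 0.6 -0.1 -1. ]
-> .5774,.1897,.2,88.1 turn [-0.001 -0.001  0.   ] shift [-0.515 -0.758  0.073]
-> .5774,.1897,.117,88.1 turn [0. 0. 0.] shift [0.    0.    0.332]
```

Call:
{"op": "play_rows", "data": {
  "increments": [-0.1,-0.15,0.015,0,0,0,-0.12,-0.18,0.02,0,0,0,-0.12,-0.18,0.02,0,0,0,-0.11,-0.16,0.018,0,0,0,-0.065,-0.088,0,0,0,0]
}}

```text
time_s: 31.9
tool_pos: [0.5788, 0.1863, 0.1995]
eef_rot: [[-0.999, 0.038, -0.002], [0.038, 0.999, -0.002], [0.002, -0.002, -1.0]]
contact_force: [0.8, 1.4, -2.1]
width: 0.0174
finger_force: 54.9
```

Call:
{"op": "play_rows", "data": {
  "increments": [0,0,0,0,0,0,0,0,0,0,0,0,0,0,0.1,0,0,0,0,0,0.15,0,0,0,0,0,0.082,0,0,0]
}}

```text
time_s: 32.52
tool_pos: [0.5759, 0.1912, 0.1163]
eef_rot: [[-1.0, 0.031, -0.002], [0.031, 1.0, -0.001], [0.002, -0.001, -1.0]]
contact_force: [-0.2, -0.4, -2.2]
width: 0.0172
finger_force: 54.9
```

Call:
{"op": "play_rows", "data": {
  "increments": [0,0,0,0,0,0,0,0,0.006,0,0,0,0,0,0.006,0,0,0,0,0,0,0,0,0,0,0,0,0,0,0]
}}

```text
time_s: 33.15
tool_pos: [0.5777, 0.1902, 0.1152]
eef_rot: [[-0.999, 0.034, 0.001], [0.034, 0.999, 0.0], [-0.001, 0.0, -1.0]]
contact_force: [0.3, -0.5, -1.8]
width: 0.0177
finger_force: 54.9
```

```bash
python3 nav.py .5774,.1897,.112,88.1
```

```text
t 33.15 pos [0.5777 0.1902 0.1152] yawY 88.0 q1,7 [0.28 0.59] w 0.0177 F [ 0.3 -0.5 -1.8]
-> .5774,.1897,.112,88.1 turn [ 0.     0.    -0.001] shift [ 0.001 -0.002  0.013]
```

Call:
{"op": "play_rows", "data": {
  "increments": [0,0,0.006,0,0,0,0,0,0.006,0,0,0,0,0,0.005,0,0,0,0,0,0,0,0,0,0,0,0,0,0,0]
}}

```text
time_s: 33.78
tool_pos: [0.5773, 0.1905, 0.1119]
eef_rot: [[-0.999, 0.034, 0.0], [0.034, 0.999, -0.001], [-0.0, -0.001, -1.0]]
contact_force: [-3.7, -1.9, 7.5]
width: 0.0174
finger_force: 54.9
```

Call:
{"op": "play_rows", "data": {
  "increments": [0,0,0,0,0,0,0,0,0,0,0,0,0,0,0,0,0,0,0,0,-0.06,0,0,0,0,0,-0.12,0,0,0],
  "fingers": 0.36
}}

```text
time_s: 34.4
tool_pos: [0.577, 0.1899, 0.1558]
eef_rot: [[-0.999, 0.034, -0.002], [0.034, 0.999, -0.0], [0.002, -0.001, -1.0]]
contact_force: [1.2, -2.0, 0.4]
width: 0.0312
finger_force: 0.0
```

Call:
{"op": "play_rows", "data": {
  "increments": [0,0,-0.2,0,0,0,0.1,0.2,-0.1,0,0,0,0.1,0.2,0,0,0,0,0.1,0.2,0,0,0,0,0.1,0.2,0,0,0,0],
  "fingers": 0.5
}}

```text
time_s: 35.02
tool_pos: [0.4837, 0.3951, 0.2318]
eef_rot: [[-0.999, 0.034, 0.001], [0.034, 0.999, 0.001], [-0.001, 0.001, -1.0]]
contact_force: [0.9, 1.1, 0.3]
width: 0.0431
finger_force: 0.0
```

```bash
cat > sk.py <<'E'
from h import *
im,d,W,s=snap('top','t8.png');np.save('t8.npy',im);np.save('t8W.npy',W);b=im.astype(int)
for n,(u,v) in dict(l1=(202,193),l2=(309,196),l3=(360,218)).items():
    c=b[v-28:v+28,u-28:u+28];a=c.sum(2)/3;k=(a<60);k[:12]=0;k[-12:]=0;k[:,:12]=0;k[:,-12:]=0
    try: print(n,'rim',rim(c[...,2]>120,u-28,v-28,'top',.008),'knob',rim(k,u-28,v-28,'top',.04))
    except Exception as e: print(n,e)
E
python3 sk.py; python3 nav.py
```

```text
l1 attempt to get argmax of an empty sequence
l2 rim (array([ 0.41270909, -0.16064238]), np.float64(0.06095583534606383)) knob (array([ 0.39788624, -0.16420907]), np.float64(0.02098633881523038))
l3 rim (array([ 0.35053796, -0.30198285]), np.float64(0.061467155130558476)) knob (array([ 0.34937419, -0.30298153]), np.float64(0.010978682378036361))
t 35.08 pos [0.4769 0.4037 0.2329] yawY 88.7 q1,7 [-0.06  0.33] w 0.0431 F [-3.3  5.3  1.5]
```

View pics/t8.png

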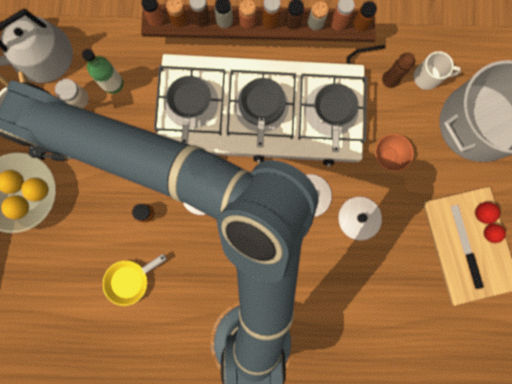

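All three skillets sit on their burners, at (189,98), (263,102) and (336,105), with handles to the front. The lids look undisturbed. Measuring the skillet centres.

```bash
cat > rims.py <<'E'
from h import *
def rims(im,W,bur=((.6634,.1869,.116),(.657,-.013,.132),(.6506,-.2129,.116))):
    b=im.astype(int);g=b.max(2);out=[]
    for (u,v),(bx,by,z) in zip(((189,98),(263,102),(336,105)),bur):
        c=(g[v-32:v+32,u-32:u+32]<95).astype(np.uint8);c=cv2.morphologyEx(c,cv2.MORPH_OPEN,cv2.getStructuringElement(2,(9,9)))
        C,r=rim(c,u-32,v-32,'top',z);
        zz=W[v-8:v+8,u-8:u+8,2];print('skillet',C.round(4),'r %.4f'%r,'floor z %.4f'%np.nanmedian(zz),'off burner',(C-[bx,by]).round(4));out.append(C)
    return out
if __name__=='__main__': rims(np.load('t8.npy'),np.load('t8W.npy'))
E
python3 rims.py
```

```text
skillet [0.6627 0.1846] r 0.0578 floor z 0.0977 off burner [-0.0007 -0.0023]
skillet [ 0.6478 -0.0135] r 0.0629 floor z 0.1139 off burner [-0.0092 -0.0005]
skillet [ 0.6506 -0.2156] r 0.0572 floor z 0.0984 off burner [ 0.     -0.0027]
```

```bash
python3 nav.py .70,.187,.26,88.1 .70,-.013,.26,88.1 .70,-.213,.26,88.1
```

```text
t 35.08 pos [0.4769 0.4037 0.2329] yawY 88.7 q1,7 [-0.06  0.33] w 0.0431 F [-3.3  5.3  1.5]
-> .70,.187,.26,88.1 turn [ 0.006 -0.001  0.007] shift [-0.921 -0.837 -0.108]
-> .70,-.013,.26,88.1 turn [0. 0. 0.] shift [-0.027 -0.8    0.   ]
-> .70,-.213,.26,88.1 turn [0. 0. 0.] shift [-0.027 -0.8    0.   ]
```

Call:
{"op": "play_rows", "data": {
  "increments": [-0.16,-0.14,-0.02,0,0,0,-0.16,-0.14,-0.02,0,0,0,-0.16,-0.14,-0.02,0,0,0,-0.16,-0.14,-0.02,0,0,0,-0.16,-0.14,-0.02,0,0,0]
}}

```text
time_s: 35.7
tool_pos: [0.6796, 0.2104, 0.2569]
eef_rot: [[-0.999, 0.034, 0.001], [0.034, 0.999, 0.001], [-0.001, 0.001, -1.0]]
contact_force: [0.1, 0.1, 0.1]
width: 0.0436
finger_force: 0.0
```

Call:
{"op": "play_rows", "data": {
  "increments": [-0.12,-0.12,0,0,0,0,0,0,0,0,0,0,0,0,0,0,0,0,0,0,0,0,0,0,0,0,0,0,0,0]
}}

```text
time_s: 36.33
tool_pos: [0.7065, 0.1821, 0.256]
eef_rot: [[-1.0, 0.032, 0.0], [0.032, 1.0, 0.0], [-0.0, 0.0, -1.0]]
contact_force: [0.4, -0.5, -0.6]
width: 0.0433
finger_force: 0.0
```

```bash
cat > wsk.py <<'E'
from h import *
import sys
from scipy.optimize import least_squares
f,z=sys.argv[1],float(sys.argv[2]) # rim height
im,d,W,s=snap('wrist',f+'.png');np.savez(f,im=im,W=W,p=s['tool_pos'],M=s['eef_rot']);print(s['tool_pos'])
m=(im.max(2)<95)&(W[...,2]>z-.035)&(W[...,2]<z+.015)
m=cv2.morphologyEx(m.astype(np.uint8),cv2.MORPH_OPEN,cv2.getStructuringElement(2,(15,15)))
n,l,st,ce=cv2.connectedComponentsWithStats(m)
for i in range(1,n):
    if st[i,4]>1500:
        c=max(cv2.findContours((l==i).astype(np.uint8),0,1)[0],key=len).reshape(-1,2);P=rayplane('wrist',c,z,s)[:,:2]
        C,r=circ(P);F=least_squares(lambda q:np.hypot(*(P-q[:2]).T)-q[2],[*C,r],loss='soft_l1',f_scale=.001).x
        print(ce[i].round(),st[i],C.round(4),F.round(4))
E
python3 wsk.py ws1 .116; python3 nav.py .70,-.013,.26,88.1
```

```text
[0.70649277 0.18207685 0.25602739]
[251. 138.] [ 194   83  118  115 9592] [0.6621 0.1863] [0.6624 0.1865 0.0567]
[ 50. 142.] [   0   85  104  114 9119] [ 0.66   -0.0192] [ 0.6602 -0.0193  0.0544]
t 36.38 pos [0.7067 0.1818 0.2559] yawY 88.2 q1,7 [0.24 0.81] w 0.0435 F [ 0.3 -0.7  0.2]
-> .70,-.013,.26,88.1 turn [-0.     0.     0.001] shift [ 0.001 -0.78  -0.016]
```

View pics/ws1.png

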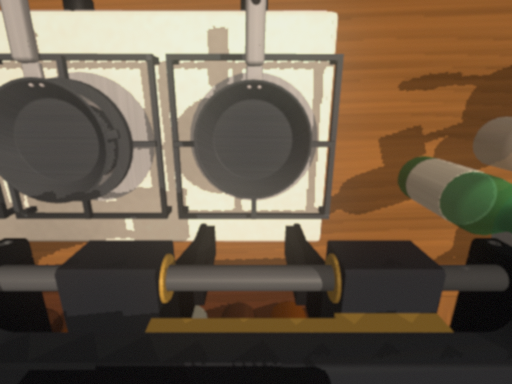

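Left skillet, at wrist pixel (251,138), is centred in its grate; its measured centre is (0.6624, 0.1865), consistent. Next the other two.

Call:
{"op": "play_rows", "data": {
  "increments": [0,-0.18,-0.016,0,0,0,0,-0.2,0,0,0,0,0,-0.2,0,0,0,0,0,-0.2,0,0,0,0,0,0,0,0,0,0]
}}

```text
time_s: 37.0
tool_pos: [0.7012, -0.0207, 0.2589]
eef_rot: [[-0.999, 0.043, -0.0], [0.043, 0.999, -0.003], [0.0, -0.003, -1.0]]
contact_force: [-0.1, 1.0, 0.1]
width: 0.0435
finger_force: 0.0
```

Call:
{"op": "play_rows", "data": {
  "increments": [0,0,0,0,0,0,0,0,0,0,0,0,0,0,0,0,0,0,0,0,0,0,0,0,0,0,0,0,0,0]
}}

```text
time_s: 37.62
tool_pos: [0.7007, -0.0137, 0.2596]
eef_rot: [[-0.999, 0.033, 0.0], [0.033, 0.999, -0.0], [-0.0, -0.0, -1.0]]
contact_force: [0.3, -1.4, -0.9]
width: 0.0436
finger_force: 0.0
```

```bash
python3 wsk.py ws2 .132
```

```text
[ 0.70066154 -0.01373232  0.25955128]
[248. 141.] [  187    81   124   120 10786] [ 0.6572 -0.0128] [ 0.6568 -0.0131  0.0572]
[ 52. 140.] [   0   83  113  115 8955] [ 0.6507 -0.2053] [ 0.6522 -0.2055  0.0511]
[444. 139.] [ 384   82  118  114 9410] [0.6622 0.1796] [0.6623 0.179  0.0533]
```

Call:
{"op": "play_rows", "data": {
  "increments": [0,-0.2,0,0,0,0,0,-0.2,0,0,0,0,0,-0.2,0,0,0,0,0,-0.2,0,0,0,0,0,0,0,0,0,0]
}}

```text
time_s: 38.3
tool_pos: [0.6932, -0.2214, 0.2584]
eef_rot: [[-0.999, 0.044, -0.001], [0.044, 0.999, -0.003], [0.001, -0.003, -1.0]]
contact_force: [-0.3, 0.5, -0.6]
width: 0.0434
finger_force: 0.0
```

Call:
{"op": "play_rows", "data": {
  "increments": [0,0,0,0,0,0,0,0,0,0,0,0,0,0,0,0,0,0,0,0,0,0,0,0,0,0,0,0,0,0]
}}

```text
time_s: 38.92
tool_pos: [0.6939, -0.2137, 0.2596]
eef_rot: [[-0.999, 0.033, 0.0], [0.033, 0.999, -0.0], [-0.0, -0.0, -1.0]]
contact_force: [-0.3, -0.4, -0.3]
width: 0.0435
finger_force: 0.0
```

```bash
python3 wsk.py ws3 .116
python3 - <<'E'
import cv2,numpy as np
cv2.imwrite('pics/c9.png',np.hstack([np.load(f'ws{i}.npz')['im'][:230,:400,::-1] for i in (2,3)]))
E
python3 nav.py .45,-.26,.2,88.1
```

```text
[ 0.69393345 -0.21367793  0.25963688]
[248. 140.] [ 192   84  113  113 9890] [ 0.6516 -0.2128] [ 0.6511 -0.2128  0.0577]
[452. 140.] [ 395   86  116  112 9193] [ 0.6584 -0.0024] [ 0.6588 -0.0025  0.0556]
t 38.98 pos [ 0.6939 -0.2138  0.2596] yawY 88.1 q1,7 [0.8  1.36] w 0.0432 F [-0.9 -0.  -0.2]
-> .45,-.26,.2,88.1 turn [-0.  0. -0.] shift [ 0.969 -0.217  0.238]
```

View pics/c9.png

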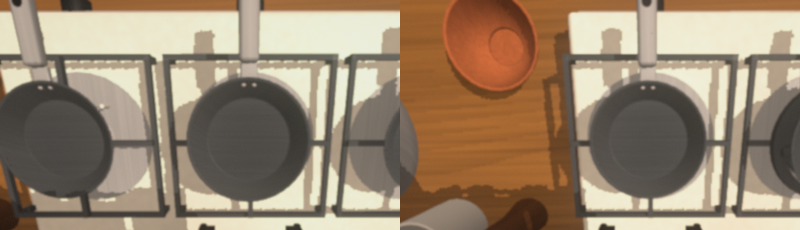

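Both are centred: middle skillet (0.657, −0.013), right skillet (0.651, −0.2135). Now the lids, starting with the right-hand one for the right burner.

```bash
cat > wlid.py <<'E'
from h import *
import sys
from scipy.optimize import least_squares
x0,y0=float(sys.argv[1]),float(sys.argv[2])
im,d,W,s=snap('wrist','wl.png');b=im.astype(int);p=s['tool_pos'];print(p)
r=np.hypot(W[...,0]-x0,W[...,1]-y0)
def fit(m,z):
    n,l,st,ce=cv2.connectedComponentsWithStats(m.astype(np.uint8));i=1+np.argmax(st[1:,4])
    c=max(cv2.findContours((l==i).astype(np.uint8),0,1)[0],key=len).reshape(-1,2);P=rayplane('wrist',c,z,s)[:,:2]
    C,R=circ(P);F=least_squares(lambda q:np.hypot(*(P-q[:2]).T)-q[2],[*C,R],loss='soft_l1',f_scale=.001).x;print(ce[i].round(),st[i],F.round(4))
fit((b[...,2]>110)&(r<.085)&(W[...,2]<.03),.007)
k=(b.max(2)<80)&(r<.04)&(W[...,2]>.03)&(W[...,2]<.05);
fit(k,.04)
zz=W[...,2]
rr=np.hypot(W[...,0]-x0,W[...,1]-y0)
for a in (18,22,28,36,45,55): print(a,np.nanmedian(zz[(abs(rr-a/1000)<.003)]).round(4),end=' ')
E
python3 nav.py .395,-.303,.16,88.1
```

```text
t 38.98 pos [ 0.6939 -0.2138  0.2596] yawY 88.1 q1,7 [0.8  1.36] w 0.0432 F [-0.9 -0.  -0.2]
-> .395,-.303,.16,88.1 turn [-0.  0. -0.] shift [ 1.183 -0.396  0.398]
```

Call:
{"op": "play_rows", "data": {
  "increments": [0.15,-0.05,0,0,0,0,0.2,-0.066,0,0,0,0,0.2,-0.066,0,0,0,0,0.2,-0.066,0.05,0,0,0,0.2,-0.066,0.1,0,0,0]
}}

```text
time_s: 39.6
tool_pos: [0.4529, -0.285, 0.2225]
eef_rot: [[-0.999, 0.034, 0.002], [0.034, 0.999, -0.002], [-0.002, -0.002, -1.0]]
contact_force: [-0.3, -0.7, -0.2]
width: 0.0434
finger_force: 0.0
```

Call:
{"op": "play_rows", "data": {
  "increments": [0.15,-0.05,0.1,0,0,0,0.083,-0.032,0.1,0,0,0,0,0,0.048,0,0,0,0,0,0,0,0,0,0,0,0,0,0,0]
}}

```text
time_s: 40.22
tool_pos: [0.397, -0.3024, 0.1611]
eef_rot: [[-0.999, 0.032, 0.003], [0.032, 0.999, -0.001], [-0.003, -0.0, -1.0]]
contact_force: [-0.5, 0.1, 0.2]
width: 0.0434
finger_force: 0.0
```

Call:
{"op": "play_rows", "data": {
  "increments": [0,0,0,0,0,0,0,0,0,0,0,0,0,0,0,0,0,0,0,0,0,0,0,0,0,0,0,0,0,0]
}}

```text
time_s: 40.85
tool_pos: [0.3949, -0.3029, 0.1601]
eef_rot: [[-0.999, 0.034, 0.0], [0.034, 0.999, -0.0], [-0.0, -0.0, -1.0]]
contact_force: [0.7, 0.7, 0.8]
width: 0.0434
finger_force: 0.0
```

```bash
python3 wlid.py .35 -.303; python3 nav.py .35,-.303,.035,88.1
```

```text
[ 0.39489578 -0.30294518  0.16006384]
[249. 135.] [  190    76   118   120 10465] [ 0.3497 -0.3015  0.0624]
t 40.90 pos [ 0.3949 -0.303   0.1601] yawY 88.0 q1,7 [1.45 1.59] w 0.0436 F [-0.1  0.4 -0.1]
-> .35,-.303,.035,88.1 turn [-0.     0.    -0.001] shift [ 0.179 -0.006  0.5  ]Traceback (most recent call last):
  File "wlid.py", line 13, in <module>
    fit(k,.04)
    ~~~^^^^^^^
  File "wlid.py", line 8, in fit
    n,l,st,ce=cv2.connectedComponentsWithStats(m.astype(np.uint8));i=1+np.argmax(st[1:,4])
                                                                       ~~~~~~~~~^^^^^^^^^^
    return _wrapfunc(a, 'argmax', axis=axis, out=out, **kwds)
    return bound(*args, **kwds)
ValueError: attempt to get argmax of an empty sequence
```

```bash
sed -i 's/^fit(k,.04)/if k.sum()>50: fit(k,.04)/' wlid.py; python3 wlid.py .3497 -.302; python3 nav.py .3497,-.302,.036,88.1 .3497,-.302,.034,88.1
```

```text
[ 0.39489201 -0.30296228  0.16005696]
[249. 135.] [  190    76   118   120 10462] [ 0.3497 -0.3015  0.0624]
18 0.2557 22 0.2567 28 0.2464 36 0.2438 45 0.2432 55 0.2436 t 40.95 pos [ 0.3949 -0.3029  0.16  ] yawY 88.0 q1,7 [1.45 1.59] w 0.0437 F [ 0.1 -0.2 -0.5]
-> .3497,-.302,.036,88.1 turn [ 0.     0.    -0.001] shift [ 0.181 -0.002  0.496]
-> .3497,-.302,.034,88.1 turn [0. 0. 0.] shift [0.    0.    0.008]
```

Call:
{"op": "play_rows", "data": {
  "increments": [0.181,0,0.1,0,0,0,0,0,0.15,0,0,0,0,0,0.14,0,0,0,0,0,0.09,0,0,0,0,0,0.04,0,0,0],
  "fingers": 0.52
}}

```text
time_s: 41.58
tool_pos: [0.3493, -0.301, 0.0291]
eef_rot: [[-0.999, 0.034, -0.001], [0.034, 0.999, 0.001], [0.001, 0.001, -1.0]]
contact_force: [0.5, -0.6, 0.1]
width: 0.0453
finger_force: 0.0
```

Call:
{"op": "play_rows", "data": {
  "increments": [0,0,0,0,0,0,0,0,0,0,0,0,0,0,0,0,0,0,0,0,0,0,0,0,0,0,0,0,0,0],
  "fingers": 0,
  "squeeze": 30
}}

```text
time_s: 42.2
tool_pos: [0.3503, -0.3018, 0.0309]
eef_rot: [[-0.999, 0.034, 0.001], [0.034, 0.999, -0.001], [-0.001, -0.001, -1.0]]
contact_force: [-0.9, -0.1, 6.9]
width: 0.0273
finger_force: 30.0
```

```bash
python3 nav.py .3497,-.302,.23,88.1 .6512,-.2135,.23,88.1
```

```text
t 42.20 pos [ 0.3503 -0.3018  0.0309] yawY 88.0 q1,7 [1.36 1.42] w 0.0273 F [-0.9 -0.1  6.9]
-> .3497,-.302,.23,88.1 turn [-0.001  0.001 -0.001] shift [ 0.002 -0.001 -0.797]
-> .6512,-.2135,.23,88.1 turn [0. 0. 0.] shift [-1.194  0.394  0.   ]
```

Call:
{"op": "play_rows", "data": {
  "increments": [0,0,-0.06,0,0,0,0,0,-0.14,0,0,0,0,0,-0.2,0,0,0,0,0,-0.2,0,0,0,0,0,-0.2,0,0,0]
}}

```text
time_s: 42.82
tool_pos: [0.3492, -0.3007, 0.2319]
eef_rot: [[-0.999, 0.033, -0.001], [0.033, 0.999, 0.0], [0.001, 0.0, -1.0]]
contact_force: [0.7, -1.6, -1.9]
width: 0.0271
finger_force: 30.0
```

Call:
{"op": "play_rows", "data": {
  "increments": [-0.15,0.05,0,0,0,0,-0.22,0.073,0,0,0,0,-0.22,0.073,0,0,0,0,-0.22,0.073,0,0,0,0,-0.22,0.073,0,0,0,0]
}}

```text
time_s: 43.45
tool_pos: [0.6111, -0.2241, 0.2302]
eef_rot: [[-0.999, 0.034, -0.001], [0.034, 0.999, 0.0], [0.001, 0.0, -1.0]]
contact_force: [0.1, -1.1, -0.8]
width: 0.0269
finger_force: 30.0
```

Call:
{"op": "play_rows", "data": {
  "increments": [-0.164,0.052,0,0,0,0,0,0,0,0,0,0,0,0,0,0,0,0,0,0,0,0,0,0,0,0,0,0,0,0]
}}

```text
time_s: 44.08
tool_pos: [0.6504, -0.2142, 0.2304]
eef_rot: [[-0.999, 0.035, -0.0], [0.035, 0.999, -0.001], [0.0, -0.001, -1.0]]
contact_force: [0.4, 0.1, -1.6]
width: 0.0271
finger_force: 30.0
```

```bash
python3 nav.py .6512,-.2135,.15,88.1  .6512,-.2135,.143,88.1
```

```text
t 44.08 pos [ 0.6504 -0.2142  0.2304] yawY 88.0 q1,7 [0.87 1.34] w 0.0271 F [ 0.4  0.1 -1.6]
-> .6512,-.2135,.15,88.1 turn [-0.001 -0.    -0.001] shift [-0.003  0.003  0.322]
-> .6512,-.2135,.143,88.1 turn [0. 0. 0.] shift [0.    0.    0.028]
```

Call:
{"op": "play_rows", "data": {
  "increments": [-0.003,0.003,0.1,0,0,0,0,0,0.13,0,0,0,0,0,0.08,0,0,0,0,0,0,0,0,0,0,0,0,0,0,0]
}}

```text
time_s: 44.7
tool_pos: [0.6529, -0.2123, 0.1539]
eef_rot: [[-0.999, 0.034, 0.002], [0.034, 0.999, -0.0], [-0.002, -0.0, -1.0]]
contact_force: [0.2, 0.2, -0.5]
width: 0.0272
finger_force: 30.0
```

Call:
{"op": "play_rows", "data": {
  "increments": [0,0,0.006,0,0,0,0,0,0.008,0,0,0,0,0,0.008,0,0,0,0,0,0.008,0,0,0,0,0,0,0,0,0]
}}

```text
time_s: 45.32
tool_pos: [0.652, -0.2124, 0.1448]
eef_rot: [[-0.999, 0.034, -0.0], [0.034, 0.999, -0.0], [0.0, -0.0, -1.0]]
contact_force: [0.9, -0.7, -1.1]
width: 0.0268
finger_force: 30.0
```

```bash
python3 nav.py .6512,-.2135,.143,88.1
```

```text
t 45.33 pos [ 0.652  -0.2124  0.1448] yawY 88.1 q1,7 [0.85 1.28] w 0.0268 F [ 0.9 -0.7 -1.1]
-> .6512,-.2135,.143,88.1 turn [-0. -0. -0.] shift [ 0.003 -0.005  0.007]
```

Call:
{"op": "play_rows", "data": {
  "increments": [0,0,0.005,0,0,0,0,0,0.005,0,0,0,0,0,0,0,0,0,0,0,0,0,0,0,0,0,0,0,0,0]
}}

```text
time_s: 45.95
tool_pos: [0.6522, -0.2123, 0.1429]
eef_rot: [[-0.999, 0.034, 0.0], [0.034, 0.999, -0.0], [-0.0, -0.0, -1.0]]
contact_force: [-1.5, 0.0, 1.9]
width: 0.0272
finger_force: 30.0
```

Call:
{"op": "play_rows", "data": {
  "increments": [0,0,0,0,0,0,0,0,0,0,0,0,0,0,0,0,0,0,0,0,0,0,0,0,0,0,-0.04,0,0,0],
  "fingers": 0.6
}}

```text
time_s: 46.58
tool_pos: [0.6516, -0.2124, 0.1521]
eef_rot: [[-0.999, 0.034, -0.002], [0.034, 0.999, 0.0], [0.002, 0.0, -1.0]]
contact_force: [0.0, -0.1, -0.4]
width: 0.052
finger_force: 0.0
```

```bash
python3 nav.py .652,-.2124,.25,88.1 .458,-.16,.16,88.1
```

```text
t 46.58 pos [ 0.6516 -0.2124  0.1521] yawY 88.1 q1,7 [0.85 1.29] w 0.0520 F [ 0.  -0.1 -0.4]
-> .652,-.2124,.25,88.1 turn [ 0.    -0.001 -0.   ] shift [-0.001  0.    -0.392]
-> .458,-.16,.16,88.1 turn [0. 0. 0.] shift [0.783 0.184 0.36 ]
```

Seated. Now lid 2, for the middle skillet.

Call:
{"op": "play_rows", "data": {
  "increments": [0,0,-0.15,0,0,0,0,0,-0.2,0,0,0,0.1,0.02,-0.04,0,0,0,0.2,0.05,0,0,0,0,0.2,0.05,0.05,0,0,0]
}}

```text
time_s: 47.2
tool_pos: [0.528, -0.1772, 0.239]
eef_rot: [[-0.999, 0.034, 0.003], [0.034, 0.999, -0.001], [-0.003, -0.001, -1.0]]
contact_force: [-0.6, -0.3, 0.5]
width: 0.0527
finger_force: 0.0
```

Call:
{"op": "play_rows", "data": {
  "increments": [0.2,0.05,0.11,0,0,0,0.083,0.014,0.1,0,0,0,0,0,0.1,0,0,0,0,0,0,0,0,0,0,0,0,0,0,0]
}}

```text
time_s: 47.82
tool_pos: [0.4593, -0.1596, 0.1613]
eef_rot: [[-0.999, 0.034, 0.002], [0.034, 0.999, -0.0], [-0.002, -0.0, -1.0]]
contact_force: [0.5, 1.1, 0.5]
width: 0.0523
finger_force: 0.0
```

Call:
{"op": "play_rows", "data": {
  "increments": [0,0,0,0,0,0,0,0,0,0,0,0,0,0,0,0,0,0,0,0,0,0,0,0,0,0,0,0,0,0],
  "fingers": 0.52
}}

```text
time_s: 48.45
tool_pos: [0.4581, -0.1597, 0.1601]
eef_rot: [[-0.999, 0.034, 0.0], [0.034, 0.999, -0.0], [-0.0, -0.0, -1.0]]
contact_force: [0.7, 1.2, -0.3]
width: 0.046
finger_force: 0.0
```

```bash
python3 wlid.py .413 -.16; python3 nav.py .413,-.16,.030,88.1
```

```text
[ 0.45808412 -0.1597056   0.16005766]
[250. 135.] [  191    76   119   120 10493] [ 0.4129 -0.1567  0.0625]
18 0.2557 22 0.2565 28 0.248 36 0.2438 45 0.2432 55 0.2435 t 48.50 pos [ 0.458  -0.1597  0.16  ] yawY 88.1 q1,7 [1.14 1.28] w 0.0452 F [-0.2  1.1  0.1]
-> .413,-.16,.030,88.1 turn [-0. -0. -0.] shift [ 0.18  -0.007  0.52 ]
```

Call:
{"op": "play_rows", "data": {
  "increments": [0.18,0.005,0.1,0,0,0,0,0,0.15,0,0,0,0,0,0.14,0,0,0,0,0,0.09,0,0,0,0,0,0.04,0,0,0]
}}

```text
time_s: 49.12
tool_pos: [0.4127, -0.1567, 0.0291]
eef_rot: [[-0.999, 0.034, -0.001], [0.034, 0.999, 0.001], [0.001, 0.001, -1.0]]
contact_force: [-0.0, -0.2, 0.5]
width: 0.0453
finger_force: 0.0
```

Call:
{"op": "play_rows", "data": {
  "increments": [0,0,0,0,0,0,0,0,0,0,0,0,0,0,0,0,0,0,0,0,0,0,0,0,0,0,0,0,0,0],
  "fingers": 0,
  "squeeze": 30
}}

```text
time_s: 49.75
tool_pos: [0.4139, -0.1572, 0.0308]
eef_rot: [[-0.999, 0.034, 0.001], [0.034, 0.999, -0.001], [-0.001, -0.001, -1.0]]
contact_force: [-0.6, -0.7, 6.5]
width: 0.0273
finger_force: 30.0
```

Call:
{"op": "play_rows", "data": {
  "increments": [0,0,-0.06,0,0,0,0,0,-0.14,0,0,0,0,0,-0.2,0,0,0,0,0,-0.2,0,0,0,0,0,-0.22,0,0,0]
}}

```text
time_s: 50.38
tool_pos: [0.4122, -0.1568, 0.236]
eef_rot: [[-0.999, 0.034, -0.002], [0.034, 0.999, 0.0], [0.002, 0.0, -1.0]]
contact_force: [0.9, -0.8, -1.5]
width: 0.0275
finger_force: 30.0
```

```bash
python3 nav.py .6572,-.0132,.23,88.1
```

```text
t 50.38 pos [ 0.4122 -0.1568  0.236 ] yawY 88.1 q1,7 [1.39 1.47] w 0.0275 F [ 0.9 -0.8 -1.5]
-> .6572,-.0132,.23,88.1 turn [ 0.    -0.001 -0.   ] shift [-0.96   0.606  0.024]
```

Call:
{"op": "play_rows", "data": {
  "increments": [-0.13,0.08,0,0,0,0,-0.2,0.13,0,0,0,0,-0.2,0.13,0,0,0,0,-0.2,0.13,0,0,0,0,-0.2,0.13,0,0,0,0]
}}

```text
time_s: 51.0
tool_pos: [0.6518, -0.0143, 0.2342]
eef_rot: [[-0.999, 0.034, -0.001], [0.034, 0.999, -0.001], [0.001, -0.001, -1.0]]
contact_force: [0.4, -0.4, 0.1]
width: 0.0268
finger_force: 30.0
```

Call:
{"op": "play_rows", "data": {
  "increments": [-0.032,0.006,0,0,0,0,0,0,0,0,0,0,0,0,0,0,0,0,0,0,0,0,0,0,0,0,0,0,0,0]
}}

```text
time_s: 51.62
tool_pos: [0.6582, -0.0147, 0.2353]
eef_rot: [[-0.999, 0.035, 0.0], [0.035, 0.999, -0.001], [-0.0, -0.001, -1.0]]
contact_force: [1.1, -0.6, -1.2]
width: 0.0271
finger_force: 30.0
```

```bash
python3 nav.py .658,-.0132,.170,88.1
```

```text
t 51.62 pos [ 0.6582 -0.0147  0.2353] yawY 88.0 q1,7 [0.61 1.04] w 0.0271 F [ 1.1 -0.6 -1.2]
-> .658,-.0132,.170,88.1 turn [-0.     0.    -0.001] shift [0.001 0.006 0.261]
```

Call:
{"op": "play_rows", "data": {
  "increments": [0.003,0.003,0.1,0,0,0,0,0,0.1,0,0,0,0,0,0.061,0,0,0,0,0,0,0,0,0,0,0,0,0,0,0]
}}

```text
time_s: 52.25
tool_pos: [0.6585, -0.0126, 0.1709]
eef_rot: [[-0.999, 0.034, 0.002], [0.034, 0.999, 0.0], [-0.002, 0.0, -1.0]]
contact_force: [-0.4, -0.2, -1.0]
width: 0.0272
finger_force: 30.0
```

Call:
{"op": "play_rows", "data": {
  "increments": [0,0,0.008,0,0,0,0,0,0.01,0,0,0,0,0,0.01,0,0,0,0,0,0.01,0,0,0,0,0,0,0,0,0]
}}

```text
time_s: 52.88
tool_pos: [0.6578, -0.0129, 0.16]
eef_rot: [[-0.999, 0.034, -0.0], [0.034, 0.999, -0.0], [0.0, -0.0, -1.0]]
contact_force: [0.5, -0.1, -1.3]
width: 0.0271
finger_force: 30.0
```

```bash
python3 nav.py .658,-.0132,.1585,88.1
```

```text
t 52.88 pos [ 0.6578 -0.0129  0.16  ] yawY 88.1 q1,7 [0.59 0.99] w 0.0271 F [ 0.5 -0.1 -1.3]
-> .658,-.0132,.1585,88.1 turn [-0. -0. -0.] shift [-0.001 -0.001  0.006]
```

Call:
{"op": "play_rows", "data": {
  "increments": [0,0,0.005,0,0,0,0,0,0.003,0,0,0,0,0,0,0,0,0,0,0,0,0,0,0,0,0,0,0,0,0]
}}

```text
time_s: 53.5
tool_pos: [0.658, -0.0128, 0.1588]
eef_rot: [[-0.999, 0.034, 0.0], [0.034, 0.999, -0.0], [-0.0, -0.0, -1.0]]
contact_force: [-1.5, 0.0, 3.0]
width: 0.0268
finger_force: 30.0
```

Call:
{"op": "play_rows", "data": {
  "increments": [0,0,0,0,0,0,0,0,0,0,0,0,0,0,0,0,0,0,0,0,0,0,0,0,0,0,-0.04,0,0,0],
  "fingers": 0.6
}}

```text
time_s: 54.12
tool_pos: [0.6574, -0.0131, 0.1678]
eef_rot: [[-0.999, 0.034, -0.002], [0.034, 0.999, -0.0], [0.002, -0.0, -1.0]]
contact_force: [0.3, 0.2, -0.6]
width: 0.0521
finger_force: 0.0
```

```bash
python3 nav.py .658,-.0132,.26,88.1 .458,.152,.16,88.1
```

```text
t 54.12 pos [ 0.6574 -0.0131  0.1678] yawY 88.1 q1,7 [0.59 0.99] w 0.0521 F [ 0.3  0.2 -0.6]
-> .658,-.0132,.26,88.1 turn [-0.    -0.001 -0.   ] shift [-0.002 -0.    -0.369]
-> .458,.152,.16,88.1 turn [0. 0. 0.] shift [0.821 0.634 0.4  ]
```

Call:
{"op": "play_rows", "data": {
  "increments": [0,0,-0.15,0,0,0,0,0,-0.2,0,0,0,0.11,0.08,0,0,0,0,0.18,0.14,0,0,0,0,0.18,0.14,0,0,0,0]
}}

```text
time_s: 54.75
tool_pos: [0.5424, 0.0824, 0.2566]
eef_rot: [[-0.999, 0.034, 0.001], [0.034, 0.999, 0.0], [-0.001, 0.001, -1.0]]
contact_force: [0.9, 0.5, 0.5]
width: 0.0525
finger_force: 0.0
```

Call:
{"op": "play_rows", "data": {
  "increments": [0.18,0.14,0,0,0,0,0.17,0.134,0.08,0,0,0,0,0,0.2,0,0,0,0,0,0.1,0,0,0,0,0,0,0,0,0],
  "fingers": 0.52
}}

```text
time_s: 55.38
tool_pos: [0.4574, 0.1523, 0.1601]
eef_rot: [[-0.999, 0.033, -0.002], [0.033, 0.999, -0.001], [0.002, -0.001, -1.0]]
contact_force: [-0.4, -0.4, -0.1]
width: 0.0452
finger_force: 0.0
```

Call:
{"op": "play_rows", "data": {
  "increments": [0,0,0,0,0,0,0,0,0,0,0,0,0,0,0,0,0,0,0,0,0,0,0,0,0,0,0,0,0,0]
}}

```text
time_s: 56.0
tool_pos: [0.4585, 0.1524, 0.1609]
eef_rot: [[-0.999, 0.034, 0.0], [0.034, 0.999, -0.0], [-0.0, -0.0, -1.0]]
contact_force: [0.8, 0.8, -0.3]
width: 0.0453
finger_force: 0.0
```

```bash
python3 wlid.py .413 .151; python3 nav.py .413,.151,.030,88.1
```

```text
[0.45849459 0.15241699 0.16090456]
[249. 135.] [  190    76   119   120 10484] [0.4134 0.1546 0.0626]
18 0.2562 22 0.2572 28 0.2496 36 0.2446 45 0.2441 55 0.2444 t 56.05 pos [0.4584 0.1524 0.1609] yawY 88.1 q1,7 [0.47 0.64] w 0.0457 F [-0.3  0.1  1.2]
-> .413,.151,.030,88.1 turn [-0.     0.    -0.001] shift [ 0.181 -0.012  0.523]
```

Call:
{"op": "play_rows", "data": {
  "increments": [0.18,-0.002,0.1,0,0,0,0,0,0.15,0,0,0,0,0,0.14,0,0,0,0,0,0.09,0,0,0,0,0,0.043,0,0,0]
}}

```text
time_s: 56.68
tool_pos: [0.4129, 0.1534, 0.0291]
eef_rot: [[-0.999, 0.034, -0.002], [0.034, 0.999, -0.0], [0.002, -0.0, -1.0]]
contact_force: [-0.2, -0.6, -0.0]
width: 0.0452
finger_force: 0.0
```

Call:
{"op": "play_rows", "data": {
  "increments": [0,0,0,0,0,0,0,0,0,0,0,0,0,0,0,0,0,0,0,0,0,0,0,0,0,0,0,0,0,0],
  "fingers": 0,
  "squeeze": 30
}}

```text
time_s: 57.3
tool_pos: [0.4141, 0.1537, 0.0308]
eef_rot: [[-0.999, 0.034, 0.002], [0.034, 0.999, -0.0], [-0.002, 0.0, -1.0]]
contact_force: [-0.5, -0.8, 6.1]
width: 0.0275
finger_force: 30.0
```

Call:
{"op": "play_rows", "data": {
  "increments": [0,0,-0.06,0,0,0,0,0,-0.14,0,0,0,0,0,-0.2,0,0,0,0,0,-0.2,0,0,0,0,0,-0.22,0,0,0]
}}

```text
time_s: 57.92
tool_pos: [0.4127, 0.153, 0.2361]
eef_rot: [[-0.999, 0.034, -0.001], [0.034, 0.999, -0.001], [0.001, -0.001, -1.0]]
contact_force: [1.1, 0.2, -1.0]
width: 0.0273
finger_force: 30.0
```

```bash
python3 nav.py .6628,.1865,.236,88.1
```

```text
t 57.92 pos [0.4127 0.153  0.2361] yawY 88.1 q1,7 [0.66 0.77] w 0.0273 F [ 1.1  0.2 -1. ]
-> .6628,.1865,.236,88.1 turn [-0.001 -0.001 -0.   ] shift [-0.995  0.167  0.   ]
```

Call:
{"op": "play_rows", "data": {
  "increments": [-0.15,0.02,0,0,0,0,-0.22,0.037,0,0,0,0,-0.22,0.037,0,0,0,0,-0.22,0.037,0,0,0,0,-0.185,0.035,0,0,0,0]
}}

```text
time_s: 58.55
tool_pos: [0.6652, 0.186, 0.2339]
eef_rot: [[-0.999, 0.035, -0.001], [0.035, 0.999, -0.001], [0.001, -0.001, -1.0]]
contact_force: [0.6, 0.1, -1.0]
width: 0.0268
finger_force: 30.0
```

Call:
{"op": "play_rows", "data": {
  "increments": [0,0,0,0,0,0,0,0,0,0,0,0,0,0,0,0,0,0,0,0,0,0,0,0,0,0,0,0,0,0]
}}

```text
time_s: 59.18
tool_pos: [0.6631, 0.1863, 0.2355]
eef_rot: [[-0.999, 0.034, 0.001], [0.034, 0.999, -0.001], [-0.001, -0.001, -1.0]]
contact_force: [0.0, -0.1, -1.7]
width: 0.0268
finger_force: 30.0
```

Call:
{"op": "play_rows", "data": {
  "increments": [0,0,0.1,0,0,0,0,0,0.13,0,0,0,0,0,0.1,0,0,0,0,0,0,0,0,0,0,0,0,0,0,0]
}}

```text
time_s: 59.8
tool_pos: [0.664, 0.187, 0.1539]
eef_rot: [[-0.999, 0.034, 0.002], [0.034, 0.999, 0.001], [-0.002, 0.001, -1.0]]
contact_force: [-0.3, 0.1, -0.8]
width: 0.0272
finger_force: 30.0
```

```bash
python3 nav.py .6628,.1865,.143,88.1
```

```text
t 59.80 pos [0.664  0.187  0.1539] yawY 88.1 q1,7 [0.25 0.71] w 0.0272 F [-0.3  0.1 -0.8]
-> .6628,.1865,.143,88.1 turn [ 0.001  0.001 -0.001] shift [ 0.005 -0.002  0.044]
```

Call:
{"op": "play_rows", "data": {
  "increments": [0.002,0,0.01,0,0,0,0,0,0.01,0,0,0,0,0,0.01,0,0,0,0,0,0.008,0,0,0,0,0,0,0,0,0]
}}

```text
time_s: 60.42
tool_pos: [0.6629, 0.1864, 0.146]
eef_rot: [[-0.999, 0.034, 0.001], [0.034, 0.999, -0.002], [-0.001, -0.002, -1.0]]
contact_force: [-5.1, -3.2, 11.9]
width: 0.0273
finger_force: 30.0
```

```bash
python3 nav.py .6628,.1865,.143,88.1
```

```text
t 60.42 pos [0.6629 0.1864 0.146 ] yawY 88.0 q1,7 [0.25 0.7 ] w 0.0273 F [-5.1 -3.2 11.9]
-> .6628,.1865,.143,88.1 turn [-0.001  0.001 -0.001] shift [0.    0.    0.012]
```

Contact is too early and too hard; the skillet may have been knocked. Rise and look.

Call:
{"op": "play_rows", "data": {
  "increments": [0,0,-0.03,0,0,0,0,0,-0.1,0,0,0,0.15,0.05,-0.15,0,0,0,0.2,0.1,-0.1,0,0,0,0.2,0.1,0,0,0,0]
}}

```text
time_s: 61.05
tool_pos: [0.527, 0.2557, 0.2404]
eef_rot: [[-0.999, 0.034, 0.004], [0.034, 0.999, 0.003], [-0.004, 0.003, -1.0]]
contact_force: [-0.6, 0.5, -1.6]
width: 0.0272
finger_force: 30.0
```

Call:
{"op": "play_rows", "data": {
  "increments": [0.1,0.2,0,0,0,0,0,0.2,0,0,0,0,0,0,0,0,0,0,0,0,0,0,0,0,0,0,0,0,0,0]
}}

```text
time_s: 61.68
tool_pos: [0.5068, 0.3528, 0.2376]
eef_rot: [[-0.999, 0.036, -0.0], [0.036, 0.999, -0.001], [0.0, -0.001, -1.0]]
contact_force: [0.6, 0.1, -1.6]
width: 0.0272
finger_force: 30.0
```

```bash
python3 nav.py
python3 - <<'E'
from h import *
im,d,W,s=snap('top');np.save('t10.npy',im);np.save('t10W.npy',W)
im2,d,W2,s=snap('scene')
cv2.imwrite('pics/c10.png',np.hstack([cv2.resize(im[50:170,150:270,::-1],(384,384),interpolation=2),im2[120:370,60:360,::-1][:,:,:].copy() if 0 else cv2.resize(im2[150:370,60:330,::-1],(416,384))]))
b=im.astype(int);g=b.max(2);u,v,z=189,98,.116
c=(g[v-32:v+32,u-32:u+32]<95).astype(np.uint8);c=cv2.morphologyEx(c,cv2.MORPH_OPEN,cv2.getStructuringElement(2,(9,9)))
print(rim(c,u-32,v-32,'top',z))
E
```

```text
t 61.67 pos [0.5068 0.3528 0.2376] yawY 87.9 q1,7 [0.04 0.41] w 0.0272 F [ 0.6  0.1 -1.6]
(array([0.68687577, 0.21376259]), np.float64(0.06655749624519625))
```

View pics/c10.png

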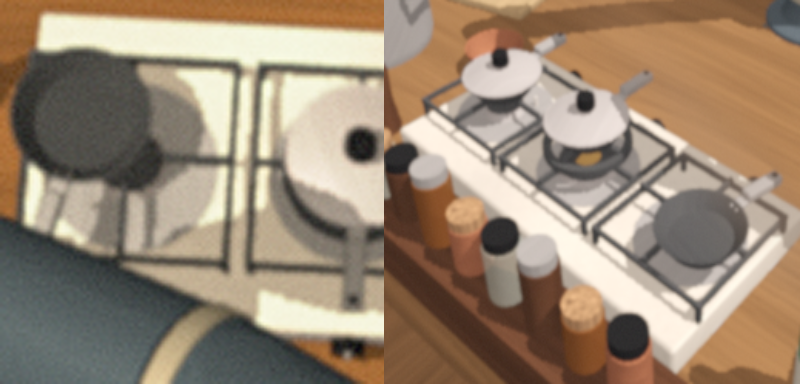

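The left skillet was knocked to the back-left, now at about (0.687, 0.214); the other two lids look well seated. I'll put this lid back on the counter and re-place the skillet.

```bash
python3 nav.py .4145,.1537,.2,88.1 .4145,.1537,.032,88.1
```

```text
t 61.77 pos [0.5068 0.353  0.2378] yawY 87.9 q1,7 [0.04 0.41] w 0.0270 F [-1.9 -0.4 -1.2]
-> .4145,.1537,.2,88.1 turn [-0.     0.    -0.002] shift [ 0.342 -0.809  0.151]
-> .4145,.1537,.032,88.1 turn [0. 0. 0.] shift [0.    0.    0.672]
```

Call:
{"op": "play_rows", "data": {
  "increments": [0.04,-0.16,0.03,0,0,0,0.07,-0.18,0.03,0,0,0,0.08,-0.18,0.03,0,0,0,0.08,-0.16,0.03,0,0,0,0.072,-0.129,0.031,0,0,0]
}}

```text
time_s: 62.4
tool_pos: [0.4131, 0.1528, 0.1999]
eef_rot: [[-0.999, 0.036, 0.0], [0.036, 0.999, -0.001], [-0.0, -0.001, -1.0]]
contact_force: [0.2, -0.7, -1.2]
width: 0.0271
finger_force: 30.0
```

Call:
{"op": "play_rows", "data": {
  "increments": [0,0,0,0,0,0,0,0,0.2,0,0,0,0,0,0.2,0,0,0,0,0,0.18,0,0,0,0,0,0.05,0,0,0]
}}

```text
time_s: 63.02
tool_pos: [0.413, 0.1555, 0.0411]
eef_rot: [[-0.999, 0.033, -0.003], [0.033, 0.999, -0.0], [0.003, -0.001, -1.0]]
contact_force: [-0.8, -0.4, -0.7]
width: 0.027
finger_force: 30.0
```

```bash
python3 nav.py .4145,.1537,.031,88.1
```

```text
t 63.02 pos [0.413  0.1555 0.0411] yawY 88.1 q1,7 [0.3  0.39] w 0.0270 F [-0.8 -0.4 -0.7]
-> .4145,.1537,.031,88.1 turn [-0.    -0.002 -0.   ] shift [-0.006 -0.007  0.04 ]
```

Call:
{"op": "play_rows", "data": {
  "increments": [0,0,0.02,0,0,0,0,0,0.015,0,0,0,0,0,0.007,0,0,0,0,0,0,0,0,0,0,0,0,0,0,0]
}}

```text
time_s: 63.65
tool_pos: [0.414, 0.1552, 0.0327]
eef_rot: [[-0.999, 0.034, 0.001], [0.034, 0.999, 0.0], [-0.001, 0.0, -1.0]]
contact_force: [0.1, 0.4, -1.8]
width: 0.0271
finger_force: 30.0
```

Call:
{"op": "play_rows", "data": {
  "increments": [0,0,0,0,0,0,0,0,0,0,0,0,0,0,0,0,0,0,0,0,-0.06,0,0,0,0,0,-0.2,0,0,0],
  "fingers": 0.55
}}

```text
time_s: 64.28
tool_pos: [0.4123, 0.1548, 0.0973]
eef_rot: [[-0.999, 0.033, -0.005], [0.033, 0.999, -0.001], [0.005, -0.001, -1.0]]
contact_force: [1.7, -0.1, 0.5]
width: 0.0479
finger_force: 0.0
```

Call:
{"op": "play_rows", "data": {
  "increments": [0,0,-0.22,0,0,0,0,0,-0.22,0,0,0,-0.15,0.06,-0.22,0,0,0,-0.2,0.08,-0.12,0,0,0,-0.2,0.08,0,0,0,0],
  "fingers": 0.36
}}

```text
time_s: 64.9
tool_pos: [0.5524, 0.2052, 0.292]
eef_rot: [[-0.999, 0.036, 0.006], [0.036, 0.999, 0.002], [-0.006, 0.002, -1.0]]
contact_force: [-0.0, -0.3, 0.5]
width: 0.0317
finger_force: 0.0
```

Call:
{"op": "play_rows", "data": {
  "increments": [-0.18,0.07,0,0,0,0,0,0,0,0,0,0,0,0,0,0,0,0,0,0,0,0,0,0,0,0,0,0,0,0]
}}

```text
time_s: 65.53
tool_pos: [0.5947, 0.2199, 0.2883]
eef_rot: [[-0.999, 0.034, 0.001], [0.034, 0.999, -0.001], [-0.001, -0.001, -1.0]]
contact_force: [0.1, -1.1, 0.2]
width: 0.0311
finger_force: 0.0
```

```bash
python3 nav.py; python3 whandle.py .125; python3 wsk.py ws4 .116
python3 - <<'E'
import numpy as np
f=np.load('ws4.npz');W=f['W'];im=f['im']
m=(im.max(2)<95)&(W[...,2]>.09)&(W[...,2]<.16)&(np.hypot(W[...,0]-.687,W[...,1]-.214)<.04)
if m.sum()>100:
    P=W[m];A=np.c_[P[:,:2]-P[:,:2].mean(0),np.ones(len(P))];print('floor plane',np.linalg.lstsq(A,P[:,2],rcond=None)[0],len(P))
E
```

```text
t 65.53 pos [0.5947 0.2199 0.2883] yawY 88.1 q1,7 [0.29 0.69] w 0.0311 F [ 0.1 -1.1  0.2]
[275. 180.] 791 z 0.126 line [ 0.976  0.216 -2.433 29.823] xmax 32.0 xmin -38.0 rect [70.1 18.3]
[ 51. 198.] 881 z 0.136 line [ 1.49000e-01 -9.89000e-01 -2.46020e+01 -2.31427e+02] xmax 2.1 xmin -64.1 rect [ 58.6 114.3]
[0.59488129 0.21990154 0.28821127]
[251. 240.] [ 225  212   52   53 2037] [0.6789 0.2199] [0.6812 0.2188 0.0322]
floor plane [-0.02263475 -0.01952257  0.09925656] 2236
```

```bash
python3 nav.py .6092,.2468,.2,75.6 .6092,.2468,.112,75.6
```

```text
t 65.62 pos [0.595  0.2199 0.2881] yawY 88.1 q1,7 [0.29 0.69] w 0.0311 F [-0.8 -0.5  0. ]
-> .6092,.2468,.2,75.6 turn [-0.     0.     0.138] shift [-0.028  0.118  0.352]
-> .6092,.2468,.112,75.6 turn [0. 0. 0.] shift [0.    0.    0.352]
```

Call:
{"op": "play_rows", "data": {
  "increments": [0,0,0,0,0,0.07,0,0,0,0,0,0.068,0,0,0,0,0,0,-0.014,0.06,0.15,0,0,0,-0.014,0.058,0.15,0,0,0]
}}

```text
time_s: 66.25
tool_pos: [0.6101, 0.2472, 0.2123]
eef_rot: [[-0.969, 0.247, 0.002], [0.247, 0.969, 0.0], [-0.002, 0.0, -1.0]]
contact_force: [0.3, 0.0, -0.1]
width: 0.0311
finger_force: 0.0
```

Call:
{"op": "play_rows", "data": {
  "increments": [0,0,0.02,0,0,0,0,0,0,0,0,0,0,0,0,0,0,0,0,0,0,0,0,0,0,0,0,0,0,0]
}}

```text
time_s: 66.88
tool_pos: [0.6097, 0.2471, 0.2084]
eef_rot: [[-0.969, 0.248, 0.001], [0.248, 0.969, 0.0], [-0.001, 0.0, -1.0]]
contact_force: [0.6, 0.1, 0.1]
width: 0.031
finger_force: 0.0
```

```bash
python3 whandle.py .125; python3 nav.py .6092,.2468,.112,75.6
```

```text
[249. 186.] 1363 z 0.126 line [ 1.    -0.021 13.737  0.139] xmax 46.7 xmin -22.6 rect [17.7 69.4]
t 66.92 pos [0.6097 0.247  0.2082] yawY 75.6 q1,7 [0.18 0.42] w 0.0313 F [0.1 0.2 0.4]
-> .6092,.2468,.112,75.6 turn [0.    0.001 0.   ] shift [ 0.002 -0.001  0.385]
```

Call:
{"op": "play_rows", "data": {
  "increments": [0,0.001,0.1,0,0,-0.012,0,0,0.13,0,0,0,0,0,0.1,0,0,0,0,0,0.055,0,0,0,0,0,0,0,0,0]
}}

```text
time_s: 67.55
tool_pos: [0.6093, 0.2472, 0.1108]
eef_rot: [[-0.973, 0.23, -0.001], [0.23, 0.973, -0.001], [0.001, -0.001, -1.0]]
contact_force: [-0.2, -0.4, -0.5]
width: 0.0314
finger_force: 0.0
```

Call:
{"op": "play_rows", "data": {
  "increments": [0,0,0,0,0,0,0,0,0,0,0,0,0,0,0,0,0,0,0,0,0,0,0,0,0,0,0,0,0,0],
  "fingers": 0,
  "squeeze": 55
}}

```text
time_s: 68.18
tool_pos: [0.6099, 0.2477, 0.1121]
eef_rot: [[-0.973, 0.23, 0.001], [0.23, 0.973, 0.0], [-0.001, 0.001, -1.0]]
contact_force: [0.3, -0.1, 3.5]
width: 0.0177
finger_force: 54.5
```

Call:
{"op": "play_rows", "data": {
  "increments": [0,0,-0.04,0,0,0,0,0,-0.1,0,0,0,0,0,-0.1,0,0,0,0,0,0,0,0,-0.065,0,0,0,0,0,-0.061]
}}

```text
time_s: 68.8
tool_pos: [0.6091, 0.2471, 0.1716]
eef_rot: [[-1.0, 0.031, -0.001], [0.031, 1.0, -0.001], [0.001, -0.001, -1.0]]
contact_force: [0.2, -0.3, -2.6]
width: 0.0179
finger_force: 54.5
```

Call:
{"op": "play_rows", "data": {
  "increments": [0,0,0,0,0,0,0,0,0,0,0,0,0,0,0,0,0,0,0,0,0,0,0,0,0,0,0,0,0,0]
}}

```text
time_s: 69.42
tool_pos: [0.6095, 0.2475, 0.1715]
eef_rot: [[-0.999, 0.034, 0.0], [0.034, 0.999, -0.0], [-0.0, -0.0, -1.0]]
contact_force: [0.5, 0.3, -2.5]
width: 0.0171
finger_force: 54.5
```

```bash
python3 nav.py .5774,.1892,.172,88.1 .5774,.1892,.116,88.1
```

```text
t 69.42 pos [0.6095 0.2475 0.1715] yawY 88.1 q1,7 [0.19 0.59] w 0.0171 F [ 0.5  0.3 -2.5]
-> .5774,.1892,.172,88.1 turn [-0.     0.    -0.001] shift [ 0.121 -0.237 -0.002]
-> .5774,.1892,.116,88.1 turn [0. 0. 0.] shift [0.    0.    0.224]
```

Call:
{"op": "play_rows", "data": {
  "increments": [0.04,-0.08,0,0,0,0,0.05,-0.1,0,0,0,0,0.031,-0.057,0,0,0,0,0,0,0,0,0,0,0,0,0,0,0,0]
}}

```text
time_s: 70.05
tool_pos: [0.5777, 0.1902, 0.1718]
eef_rot: [[-0.999, 0.033, 0.001], [0.033, 0.999, 0.001], [-0.001, 0.001, -1.0]]
contact_force: [-1.6, 0.5, -0.9]
width: 0.0173
finger_force: 54.5
```

Call:
{"op": "play_rows", "data": {
  "increments": [0,0,0.05,0,0,0,0,0,0.1,0,0,0,0,0,0.07,0,0,0,0,0,0,0,0,0,0,0,0,0,0,0]
}}

```text
time_s: 70.68
tool_pos: [0.5775, 0.1898, 0.1168]
eef_rot: [[-0.999, 0.034, 0.0], [0.034, 0.999, 0.001], [-0.0, 0.001, -1.0]]
contact_force: [0.2, -0.3, -0.7]
width: 0.0173
finger_force: 54.5
```

Call:
{"op": "play_rows", "data": {
  "increments": [0,0,0.006,0,0,0,0,0,0.006,0,0,0,0,0,0.005,0,0,0,0,0,0,0,0,0,0,0,0,0,0,0]
}}

```text
time_s: 71.3
tool_pos: [0.5773, 0.1893, 0.1125]
eef_rot: [[-0.999, 0.034, 0.0], [0.034, 0.999, -0.0], [-0.0, -0.0, -1.0]]
contact_force: [-1.8, -1.1, 2.4]
width: 0.0175
finger_force: 54.5
```

```bash
python3 nav.py .5774,.1892,.112,88.1
```

```text
t 71.30 pos [0.5773 0.1893 0.1125] yawY 88.1 q1,7 [0.29 0.58] w 0.0175 F [-1.8 -1.1  2.4]
-> .5774,.1892,.112,88.1 turn [-0.  0. -0.] shift [-0.    -0.     0.002]
```

Contact made. Release and check by wrist camera from above.

Call:
{"op": "play_rows", "data": {
  "increments": [0,0,0.003,0,0,0,0,0,0,0,0,0,0,0,0,0,0,0,0,0,-0.06,0,0,0,0,0,-0.12,0,0,0],
  "fingers": 0.36
}}

```text
time_s: 71.92
tool_pos: [0.5769, 0.189, 0.1568]
eef_rot: [[-0.999, 0.034, -0.002], [0.034, 0.999, -0.0], [0.002, -0.0, -1.0]]
contact_force: [0.3, 0.1, 0.6]
width: 0.0311
finger_force: 0.0
```

Call:
{"op": "play_rows", "data": {
  "increments": [0,0,-0.2,0,0,0,0,0,-0.2,0,0,0,-0.16,0,0,0,0,0,-0.18,0,0,0,0,0,-0.16,0,0,0,0,0]
}}

```text
time_s: 72.55
tool_pos: [0.7039, 0.1846, 0.2578]
eef_rot: [[-0.999, 0.035, 0.002], [0.035, 0.999, 0.0], [-0.002, 0.001, -1.0]]
contact_force: [0.5, -0.0, 0.6]
width: 0.0313
finger_force: 0.0
```

Call:
{"op": "play_rows", "data": {
  "increments": [0,0,0,0,0,0,0,0,0,0,0,0,0,0,0,0,0,0,0,0,0,0,0,0,0,0,0,0,0,0]
}}

```text
time_s: 73.18
tool_pos: [0.7019, 0.185, 0.2568]
eef_rot: [[-0.999, 0.034, 0.0], [0.034, 0.999, -0.0], [-0.0, -0.0, -1.0]]
contact_force: [0.1, 0.0, -1.0]
width: 0.0312
finger_force: 0.0
```

```bash
python3 wsk.py ws5 .116; python3 nav.py .458,.1545,.25,88.1
```

```text
[0.70190897 0.184979   0.25676813]
[246. 145.] [ 191   90  110  113 9013] [0.664  0.1842] [0.6641 0.184  0.0548]
t 73.22 pos [0.702  0.1849 0.2567] yawY 88.1 q1,7 [0.24 0.79] w 0.0314 F [-0.   0.3  0.3]
-> .458,.1545,.25,88.1 turn [-0.  0. -0.] shift [ 0.972 -0.154  0.027]
```

Call:
{"op": "play_rows", "data": {
  "increments": [0.15,-0.024,0,0,0,0,0.2,-0.032,0,0,0,0,0.21,-0.033,0,0,0,0,0.21,-0.033,0,0,0,0,0.202,-0.032,0.05,0,0,0],
  "fingers": 0.52
}}

```text
time_s: 73.85
tool_pos: [0.4567, 0.1551, 0.2443]
eef_rot: [[-0.999, 0.034, 0.002], [0.034, 0.999, -0.0], [-0.002, 0.0, -1.0]]
contact_force: [-0.1, -0.5, 1.6]
width: 0.0453
finger_force: 0.0
```

Call:
{"op": "play_rows", "data": {
  "increments": [0,0,0.15,0,0,0,0,0,0.15,0,0,0,0,0,0.037,0,0,0,0,0,0,0,0,0,0,0,0,0,0,0]
}}

```text
time_s: 74.47
tool_pos: [0.459, 0.1556, 0.161]
eef_rot: [[-0.999, 0.034, 0.002], [0.034, 0.999, 0.001], [-0.002, 0.001, -1.0]]
contact_force: [-0.1, -0.8, -0.1]
width: 0.0445
finger_force: 0.0
```

Call:
{"op": "play_rows", "data": {
  "increments": [0,0,0,0,0,0,0,0,0,0,0,0,0,0,0,0,0,0,0,0,0,0,0,0,0,0,0,0,0,0]
}}

```text
time_s: 75.1
tool_pos: [0.4581, 0.1548, 0.1597]
eef_rot: [[-0.999, 0.034, 0.0], [0.034, 0.999, -0.0], [-0.0, -0.0, -1.0]]
contact_force: [-0.1, 0.2, -0.2]
width: 0.045
finger_force: 0.0
```

```bash
python3 wlid.py .413 .154; python3 nav.py .4135,.155,.030,88.1
```

```text
[0.45807107 0.15475191 0.15966734]
[249. 135.] [  190    76   119   121 10561] [0.4132 0.1567 0.0626]
18 0.2555 22 0.256 28 0.2477 36 0.2433 45 0.2429 55 0.2431 t 75.15 pos [0.4581 0.1548 0.1596] yawY 88.1 q1,7 [0.48 0.62] w 0.0450 F [-0.1  0.   0.1]
-> .4135,.155,.030,88.1 turn [-0. -0. -0.] shift [ 0.178 -0.005  0.519]
```

Call:
{"op": "play_rows", "data": {
  "increments": [0.178,-0.003,0.1,0,0,0,0,0,0.15,0,0,0,0,0,0.14,0,0,0,0,0,0.09,0,0,0,0,0,0.039,0,0,0]
}}

```text
time_s: 75.78
tool_pos: [0.4131, 0.1554, 0.0289]
eef_rot: [[-0.999, 0.034, -0.002], [0.034, 0.999, -0.0], [0.002, -0.001, -1.0]]
contact_force: [0.5, 0.2, -0.9]
width: 0.0455
finger_force: 0.0
```

Call:
{"op": "play_rows", "data": {
  "increments": [0,0,0,0,0,0,0,0,0,0,0,0,0,0,0,0,0,0,0,0,0,0,0,0,0,0,0,0,0,0],
  "fingers": 0,
  "squeeze": 30
}}

```text
time_s: 76.4
tool_pos: [0.4142, 0.1557, 0.0307]
eef_rot: [[-0.999, 0.034, 0.002], [0.034, 0.999, -0.0], [-0.002, 0.0, -1.0]]
contact_force: [-1.7, -1.1, 6.6]
width: 0.0272
finger_force: 30.0
```

Call:
{"op": "play_rows", "data": {
  "increments": [0,0,-0.06,0,0,0,0,0,-0.14,0,0,0,0,0,-0.2,0,0,0,0,0,-0.2,0,0,0,0,0,-0.22,0,0,0]
}}

```text
time_s: 77.03
tool_pos: [0.4129, 0.155, 0.2359]
eef_rot: [[-0.999, 0.034, -0.001], [0.034, 0.999, -0.001], [0.001, -0.001, -1.0]]
contact_force: [0.7, -0.8, -0.8]
width: 0.0271
finger_force: 30.0
```

```bash
python3 nav.py .6632,.1858,.236,88.1
```

```text
t 77.03 pos [0.4129 0.155  0.2359] yawY 88.1 q1,7 [0.67 0.75] w 0.0271 F [ 0.7 -0.8 -0.8]
-> .6632,.1858,.236,88.1 turn [-0.001 -0.001 -0.   ] shift [-0.997  0.156 -0.   ]
```

Call:
{"op": "play_rows", "data": {
  "increments": [-0.15,0.02,0,0,0,0,-0.22,0.034,0,0,0,0,-0.22,0.034,0,0,0,0,-0.22,0.034,0,0,0,0,-0.187,0.032,0,0,0,0]
}}

```text
time_s: 77.65
tool_pos: [0.6658, 0.185, 0.2338]
eef_rot: [[-0.999, 0.035, -0.001], [0.035, 0.999, -0.001], [0.001, -0.001, -1.0]]
contact_force: [0.0, 0.0, -1.0]
width: 0.0274
finger_force: 30.0
```

Call:
{"op": "play_rows", "data": {
  "increments": [0,0,0,0,0,0,0,0,0,0,0,0,0,0,0,0,0,0,0,0,0,0,0,0,0,0,0,0,0,0]
}}

```text
time_s: 78.28
tool_pos: [0.6637, 0.1853, 0.2353]
eef_rot: [[-0.999, 0.034, 0.001], [0.034, 0.999, -0.001], [-0.001, -0.001, -1.0]]
contact_force: [-0.7, 0.6, -1.4]
width: 0.027
finger_force: 30.0
```

Call:
{"op": "play_rows", "data": {
  "increments": [0,0,0.1,0,0,0,0,0,0.13,0,0,0,0,0,0.1,0,0,0,0,0,0,0,0,0,0,0,0,0,0,0]
}}

```text
time_s: 78.9
tool_pos: [0.6645, 0.1862, 0.1536]
eef_rot: [[-0.999, 0.034, 0.002], [0.034, 0.999, 0.001], [-0.002, 0.001, -1.0]]
contact_force: [-0.0, 0.1, -1.2]
width: 0.0271
finger_force: 30.0
```

Call:
{"op": "play_rows", "data": {
  "increments": [0.002,0,0.01,0,0,0,0,0,0.01,0,0,0,0,0,0.01,0,0,0,0,0,0,0,0,0,0,0,0,0,0,0]
}}

```text
time_s: 79.53
tool_pos: [0.6635, 0.1856, 0.1449]
eef_rot: [[-0.999, 0.034, 0.0], [0.034, 0.999, -0.0], [-0.0, 0.0, -1.0]]
contact_force: [-0.2, -0.5, -1.9]
width: 0.0269
finger_force: 30.0
```

```bash
python3 nav.py .6632,.1858,.143,88.1
```

```text
t 79.53 pos [0.6635 0.1856 0.1449] yawY 88.1 q1,7 [0.26 0.7 ] w 0.0269 F [-0.2 -0.5 -1.9]
-> .6632,.1858,.143,88.1 turn [ 0.  0. -0.] shift [0.001 0.001 0.008]
```

Below rim level with no contact, so it is seating. Finish, release, and retreat to check.

Call:
{"op": "play_rows", "data": {
  "increments": [0,0,0.005,0,0,0,0,0,0.004,0,0,0,0,0,0,0,0,0,0,0,0,0,0,0,0,0,0,0,0,0]
}}

```text
time_s: 80.15
tool_pos: [0.6635, 0.1856, 0.1428]
eef_rot: [[-0.999, 0.034, 0.0], [0.034, 0.999, -0.0], [-0.0, 0.0, -1.0]]
contact_force: [-0.7, -0.8, -0.3]
width: 0.0273
finger_force: 30.0
```

Call:
{"op": "play_rows", "data": {
  "increments": [0,0,0,0,0,0,0,0,0,0,0,0,0,0,0,0,0,0,0,0,0,0,0,0,0,0,-0.04,0,0,0],
  "fingers": 0.6
}}

```text
time_s: 80.78
tool_pos: [0.6631, 0.1852, 0.1522]
eef_rot: [[-0.999, 0.034, -0.001], [0.034, 0.999, -0.001], [0.001, -0.001, -1.0]]
contact_force: [0.6, -0.4, 0.0]
width: 0.0517
finger_force: 0.0
```

Call:
{"op": "play_rows", "data": {
  "increments": [0,0,-0.15,0,0,0,0,0,-0.2,0,0,0,0.15,0.1,-0.1,0,0,0,0.18,0.16,0,0,0,0,0.18,0.16,0,0,0,0]
}}

```text
time_s: 81.4
tool_pos: [0.5385, 0.2961, 0.2666]
eef_rot: [[-0.999, 0.035, 0.002], [0.035, 0.999, 0.001], [-0.002, 0.001, -1.0]]
contact_force: [-0.7, 0.9, 0.4]
width: 0.0523
finger_force: 0.0
```

Call:
{"op": "play_rows", "data": {
  "increments": [0.15,0.2,0,0,0,0,0.1,0.2,0,0,0,0,0,0.2,0,0,0,0,0,0.1,0,0,0,0,0,0,0,0,0,0]
}}

```text
time_s: 82.02
tool_pos: [0.4816, 0.4741, 0.2657]
eef_rot: [[-1.0, 0.03, -0.001], [0.03, 1.0, 0.002], [0.001, 0.002, -1.0]]
contact_force: [-0.8, -0.6, -0.4]
width: 0.0517
finger_force: 0.0
```

```bash
python3 nav.py
python3 - <<'E'
from h import *
im,d,W,s=snap('top');b=im.astype(int)
im2,d2,W2,s=snap('scene')
cv2.imwrite('pics/c11.png',np.hstack([cv2.resize(im[45:175,150:380,::-1],(460,260),interpolation=2),cv2.resize(im2[170:360,70:340,::-1],(340,260))]))
for (u,v,z,cx,cy) in ((189,98,.119,.663,.186),(263,102,.135,.657,-.0132),(336,105,.119,.6512,-.2135)):
    c=b[v-32:v+32,u-32:u+32]; w=W[v-32:v+32,u-32:u+32]
    r=np.hypot(w[...,0]-cx,w[...,1]-cy)
    m=(r<.06)&(r>.025)&(w[...,2]>z-.01)&(w[...,2]<z+.02);P=w[m];A=np.c_[P[:,:2]-[cx,cy],np.ones(len(P))]
    print('lid plane slopes,z',np.linalg.lstsq(A,P[:,2],rcond=None)[0].round(4),m.sum())
    k=(c.max(2)<75);k[:10]=0;k[44:]=0;k[:,:16]=0;k[:,48:]=0
    try:print(' knob',rim(k,u-32,v-32,'top',z+.033))
    except Exception as e: print(e)
    # outer lid edge by depth mask centroid
E
```

```text
t 82.03 pos [0.4816 0.4741 0.2657] yawY 88.3 q1,7 [-0.21  0.27] w 0.0517 F [-0.8 -0.6 -0.4]
lid plane slopes,z [ 0.006  -0.0085  0.1228] 1238
 knob (array([0.65904262, 0.18230715]), np.float64(0.012246495327937087))
lid plane slopes,z [ 0.0117 -0.005   0.1389] 1257
 knob (array([ 0.65427235, -0.01502608]), np.float64(0.011981289433173293))
lid plane slopes,z [0.0112 0.0013 0.1231] 1225
 knob (array([ 0.64836641, -0.21246076]), np.float64(0.012019022746469193))
```

View pics/c11.png

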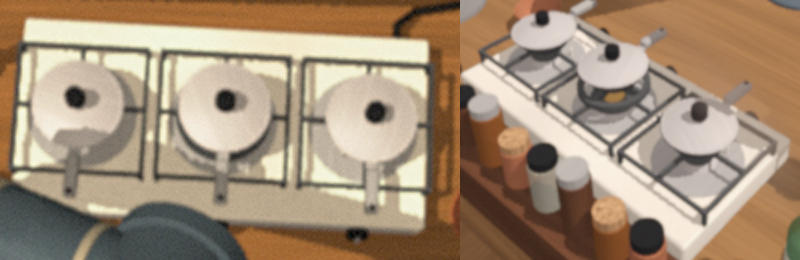

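All three lids lie level at the right heights (0.123, 0.139 and 0.123 m), centred, with handles to the front. Handing in.

```bash
python3 -c "
from bench import robot
print(robot.close_job())"
```

```text
the job is handed in; nothing more can be done
None
```

I handed the job in at about 82 s: the ring is on the big burner, and each of the three skillets is centred on its own burner, handle to the front, with its lid seated. The left skillet was knocked aside partway, so I re-placed it. No verdict came back from the hand-in.

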